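# Renew and pull-test twist-lock lamps on the bookcase light bar

## Robot

A 6-joint arm with a two-finger parallel gripper is mounted at the origin on the work surface. World frame = base frame: x ahead of the robot, y to its left, z up, the work surface at z = 0. Lengths are in m, angles in rad, forces in N, time in s.
With the tool pointing down it reaches from about 0.25 to 0.725 m from the base axis. Payload 4 kg.
Tool frame: the origin (TCP) lies at the very end of the fingers, on their centre line; the grasp point (between the pads) lies 19 mm behind it; y points along the fingers, z is the direction in which the jaws open and shut, and the axes are right-handed (so a half turn about y gives the same grasp; the last joint's range is limited). The gripper opens to 85 mm and grips with 20 to 120 N. Pads are 22 mm wide; open, the fingers measure 114 mm over their backs; the gripper's body (76 mm by 85 mm) begins 54 mm behind the grasp point. The pads swing forward as they close: fully open they stand 13 mm farther back than shut.
Start: joints at [1.131, 0.241, 0.005, 1.335, 0, 1.571], TCP at [0.213, 0.452, 0.231] pointing down, gripper open.
Joint ranges: [-2.72, 2.72], [-1.05, 1.87], [-1.09, 1.28], [-1.99, 2.15], [-1.42, 1.44], [-3.14, 3.14]. Speed limits (rad/s): [2.79, 2.79, 3.14, 3.14, 3.14, 3.14].

## Interface

Orientations are given as a unit quaternion [x, y, z, w].
In Python, from workcell import bot gives the robot as it stands. The module is installed in compiled form; this text tells all that it offers.
- The arm moves only by the tool move_arm, never from a script. Its argument "increments" is a list of rows, each an object with "grip": the closure, from 0 (fully open) to 1 (shut); "linear": the shift along the tool's x, y, z scaled (see below), a list of three; "twist": the turn about the tool's y scaled (see below). A call has exactly 5 rows; each row shifts and turns the pose as measured when the row begins, along the tool's axes as they then stand; what a row does not reach is not made up. The controller multiplies each number of a shift by 0.2 m and each number of a turn by 2 rad. A row lasts 1/10 s, in which the tool goes at most 50 mm and 8.59 degrees, less where a joint would pass 70% of its speed; a pose out of reach is approached as far as the arm can. A call with a number of a shift or a turn outside -1 to 1 is refused whole. A call with a gripper value outside its range is refused whole. The fingers move at their own pace and stop on an object; the grip force is fixed at half the most. Time passes only in rows, so rows that do not move let the fingers close, or fill a call up. It gives the time, the measured TCP pose, the force and the opening at its end, in the units of the state.
- bot.get_obs(): the state, without advancing time (a new reading comes with each control period).
- bot.camera(name): name is "scene" or "top" or "wrist"; returns (picture, depth): 384x512x3 uint8, blue, green, red; 384x512 float32, m along the optical axis (not along the pixel's ray), 0 where there is no reading.
- bot.camera_params(name): a dict with "camera_matrix" (3x3 intrinsics, pixels), "rvec" (rotation vector, rad) and "tvec" (3), from world to camera coordinates, as OpenCV has them; the wrist camera has in their place "T_tool_cam" (4x4, takes a point from camera to tool coordinates, whose origin is the TCP and whose axes are the tool frame's). Camera axes: x right, y down, z forward; pixel columns grow to the right and rows downward; lengths in m; the calibration is good to about 2 mm. A picture is of the moment at which its call begins: read the wrist's pose just before it. camera_params takes no time and is no camera call.
- bot.job_done(): hands the job in, once; it reports no verdict.
The state is a dict: "clock": time; "joint_pos": joint angles; "joint_vel": joint speeds; "tau": joint torques, N m; "eef_pos": TCP position; "tool_rot": TCP orientation; "ft_force": force on the tool from outside, world axes, zero at the start; "ft_torque": the same for the moment, N m; "grip_width": finger opening in m.
Only numpy, scipy, OpenCV 4.12 (cv2) and the standard library are available. Lean on these libraries where they do the work, as an engineer would, in place of code of your own. Each camera call takes 0.05 s, during which the arm holds its last target. There are 200 camera calls.

## Task

Switch the light bar's supply off first (lever over to the white dot). Unlock the burnt-out black lamp from the light bar and put it in the cardboard tray, and fit every white lamp on the desk to a socket of the light bar, one in each, any socket: lugs down through the slots, press fully home, a quarter turn clockwise to the stop, and pull the locked lamp straight up by its grip bar so that the collar slides up to its stop and stays raised, which proves the lock. With the old lamp in the tray and all the white lamps locked and raised, switch the supply on again (lever fully over to the green dot), let go, and leave the other things on the desk where they are.

Things in the scene. Friction and masses are not known exactly. Their poses are not given: they have to be found in the camera images.
- lamp_1: twist-lock lamp, 74 mm tall, 150 g; may be absent. Origin: centre of underside, z up. Grey hub 44 mm dia, two brass lugs along +x and -x (14 mm wide, 62 mm tip to tip, 2 to 10 mm up); white disc 72 mm dia from 22 to 34 mm up, orange dots over the lugs; white grip bar on top 60 mm (x) by 26 mm (y), 34 to 74 mm up: hold it here. Same after a half turn
- lamp_2: twist-lock lamp, 74 mm tall, 150 g; may be absent. Origin: centre of underside, z up. Grey hub 44 mm dia, two brass lugs along +x and -x (14 mm wide, 62 mm tip to tip, 2 to 10 mm up); white disc 72 mm dia from 22 to 34 mm up, orange dots over the lugs; white grip bar on top 60 mm (x) by 26 mm (y), 34 to 74 mm up: hold it here. Same after a half turn
- lamp_3: twist-lock lamp, 74 mm tall, 150 g; may be absent. Origin: centre of underside, z up. Grey hub 44 mm dia, two brass lugs along +x and -x (14 mm wide, 62 mm tip to tip, 2 to 10 mm up); white disc 72 mm dia from 22 to 34 mm up, orange dots over the lugs; white grip bar on top 60 mm (x) by 26 mm (y), 34 to 74 mm up: hold it here. Same after a half turn
- old_lamp: the burnt-out lamp: same shape and origin as the other lamps but black (dark grey stripe); at the start it is locked in socket 2, turned the full quarter turn, collar down; it comes out by a quarter turn anticlockwise (from above) and a lift
- discard_tray: fixed open cardboard tray for the burnt-out lamp, 150 x 150 mm, walls 5 mm thick and 45 mm high, floor 5 mm thick. Origin: centre of underside
- light_bar: light bar lying face up, fixed: wooden trough 110 mm (x) by 370 mm (y), top 33 mm above the desk, three sockets 115 mm apart along y. Origin: centre of underside. With its underside on a socket floor a lamp turns 90 degrees clockwise (from above) to a stop; the other way is blocked. Turned, its lugs are under the ledge with 3 mm vertical play; unturned, it lifts out
- socket_1 (a point): socket 1 (115 mm towards the bar's +y): floor centre of its collar, where a seated lamp's underside stands; rises with the collar. x along the two slots, y along the bar, z up. Collar: dark, 84 mm square, top 18 mm above this point, a 5 mm thick ledge with a round hole of 45 mm or more and two 19 mm wide slots along x (66 mm end to end, orange dots beyond)
- socket_2 (a point): socket 2 (middle): floor centre of its collar, where a seated lamp's underside stands; rises with the collar. x along the two slots, y along the bar, z up. Collar: dark, 84 mm square, top 18 mm above this point, a 5 mm thick ledge with a round hole of 45 mm or more and two 19 mm wide slots along x (66 mm end to end, orange dots beyond)
- socket_3 (a point): socket 3 (115 mm towards the bar's -y): floor centre of its collar, where a seated lamp's underside stands; rises with the collar. x along the two slots, y along the bar, z up. Collar: dark, 84 mm square, top 18 mm above this point, a 5 mm thick ledge with a round hole of 45 mm or more and two 19 mm wide slots along x (66 mm end to end, orange dots beyond)
- collar_1 (a joint): height of the collar of socket 1 in m: 0 down, its top flush with the bar; 0.010 raised to its stop. It moves only when pulled up or pushed down with more than about 10 N (plus 3 N of weight when pulled), and stays where it is left
- collar_2 (a joint): height of the collar of socket 2 in m: 0 down, its top flush with the bar; 0.010 raised to its stop. It moves only when pulled up or pushed down with more than about 10 N (plus 3 N of weight when pulled), and stays where it is left
- collar_3 (a joint): height of the collar of socket 3 in m: 0 down, its top flush with the bar; 0.010 raised to its stop. It moves only when pulled up or pushed down with more than about 10 N (plus 3 N of weight when pulled), and stays where it is left
- switch_base: supply switch: fixed wooden block 70 mm (x) by 50 mm (y) by 25 mm, with a lever that swings in its x-z plane. Origin: centre of its underside; +x towards the green dot (on), -x towards the white dot (off)
- switch_tip (a point): centre of the red ball (26 mm dia) on the lever, 80 mm from the lever's pivot, which lies 22 mm above the switch_base origin; the ball is 92 mm above the desk at either end and 102 mm half way; its axes turn with the lever
- switch (a joint): angle of the switch lever, rad: 0 leans to the switch's -x (off, white dot), 1.0 leans to its +x (on, green dot); light friction, stays where it is left; push the ball from the side
- pen: black pen lying along its x, 140 x 13 x 12 mm; not to be moved; origin centre of underside
- letter_opener: brass letter opener with wooden handle, 170 x 18 x 10 mm along its x; not to be moved
- phone: black phone 150 x 72 x 9 mm; not to be moved; origin centre of underside
- silver_urn: small silver two-handled urn, 120 mm across the handles, 118 mm tall; not to be moved; origin centre of underside
- paperweight: green glass paperweight, 80 mm dia, 44 mm tall; not to be moved; origin centre of underside
Not all that is in view belongs to the job. What is shaped like the lamp_3 but blue or purple is not meant.

How it is judged:
By the outcome, as a careful person would: the job done as asked, in the order asked, and still so for the second after the job is handed in, with the robot touching nothing.
Of lamp_1, lamp_2, lamp_3 only 2 to 3 are there at a start; the rules pass over those that are not, and their reading is None.
At some moment in a run one of lamp_1, lamp_2, lamp_3 may be knocked a few centimetres aside while the robot is not near it.
Once in a run the grip may slacken for a moment while it holds something.
It also fails if it takes over 210 s, if anything falls off the work surface, if the arm or the gripper's body presses on something with over 40 N, if the wrist force passes 120 N, or if a joint passes its speed limit or range.

## Working session

There is one attempt and no reset: what is moved stays moved. The work goes in short steps, Python scripts to look and compute and a tool call to move; the robot and the scene stay as the last step left them, time stands still between calls to the robot, and variables do not carry over. Pictures are saved under pics/ and viewed, about 12 in all and at most 16, crops included, and the job is handed in when it is done.

Besides the shell and the picture viewer there is one more tool, called after "Request:" as a command line: name --argument value ..., lists and objects as JSON in quotes. move_arm: Moves the arm, as the interface text tells. Its arguments: {"type":"object","properties":{"increments":{"type":"array"}},"required":["increments"]}

```bash
mkdir -p pics; cat > h.py <<'E'
import numpy as np, cv2
from workcell import bot
from scipy.spatial.transform import Rotation as R
def pose():
    o=bot.get_obs(); return np.array(o['eef_pos']),R.from_quat(o['tool_rot']).as_matrix(),o
def cam(name):
    """picture, depth, K, Rcw (cam->world), origin"""
    p,M,o=pose(); im,d=bot.camera(name); c=bot.camera_params(name); K=np.array(c['camera_matrix'])
    if name=='wrist':
        T=np.array(c['T_tool_cam']); Rw=M@T[:3,:3]; t=M@T[:3,3]+p
    else:
        Rw=cv2.Rodrigues(np.array(c['rvec'],float))[0].T; t=-Rw@np.array(c['tvec'],float).ravel()
    return im,d,K,Rw,t
def cloud(d,K,Rw,t):
    v,u=np.mgrid[:d.shape[0],:d.shape[1]]
    P=np.stack([(u-K[0,2])/K[0,0]*d,(v-K[1,2])/K[1,1]*d,d],-1)
    P=P@Rw.T+t; P[d<=0]=np.nan; return P
def ray(u,v,z,K,Rw,t):
    r=Rw@np.array([(u-K[0,2])/K[0,0],(v-K[1,2])/K[1,1],1]); return t+r*(z-t[2])/r[2]
def px(P,K,Rw,t):
    q=Rw.T@(np.array(P)-t); return K[:2]@(q/q[2])
E
python3 - <<'E'
from h import *
p,M,o=pose(); print(p,M.round(3),o['grip_width'],o['clock'],o['ft_force'])
for n in ('scene','top','wrist'):
    im,d,K,Rw,t=cam(n); cv2.imwrite(f'pics/{n}0.png',cv2.resize(im,(800,600))); np.savez(f'{n}0.npz',im=im,d=d,K=K,Rw=Rw,t=t); print(n,K[0,0],t.round(3),Rw.round(2).tolist())
E
```

```text
[0.21259514 0.4518445  0.23038913] [[ 0.905 -0.001  0.426]
 [-0.426 -0.002  0.905]
 [-0.    -1.    -0.002]] 0.08546674510491872 0.0 [ 0.29376603 -0.17116634  0.36900283]
scene 464.15948863832887 [1.627 0.264 0.881] [[-0.34, 0.54, -0.77], [0.94, 0.21, -0.27], [0.02, -0.81, -0.58]]
top 375.93024896566993 [ 0.36  -0.089  1.234] [[-0.02, -0.98, 0.19], [-1.0, 0.02, 0.0], [-0.01, -0.19, -0.98]]
wrist 267.8276910782678 [0.142 0.486 0.373] [[0.43, 0.86, 0.28], [0.91, -0.4, -0.13], [-0.0, 0.31, -0.95]]
```

View pics/top0.png

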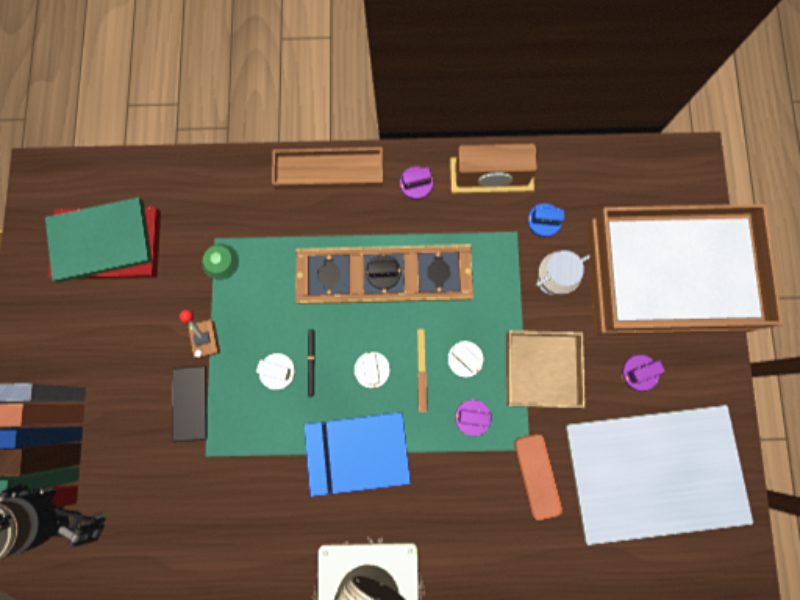

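View pics/scene0.png

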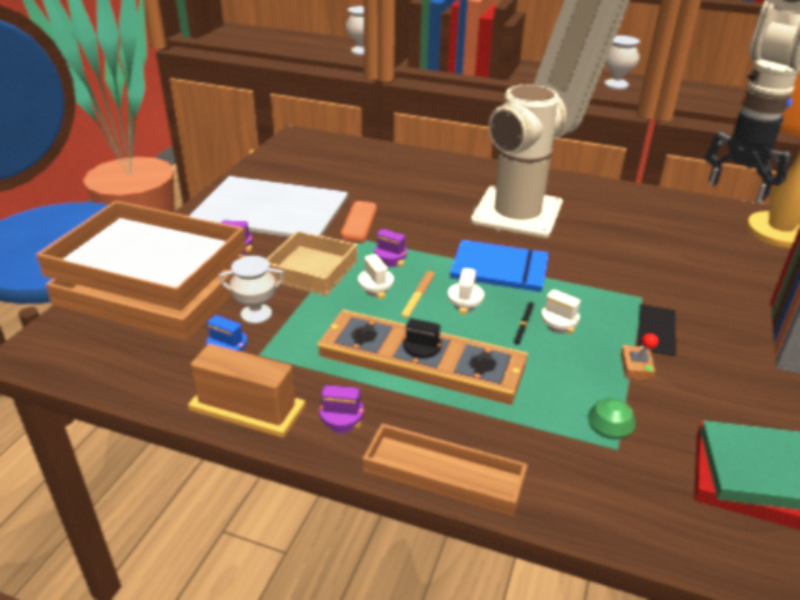

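The top view (800x600) shows three white lamps at (276,371), (372,370) and (466,358), the black lamp in the middle socket at (384,271), the tray at (545,368), and the switch ball at (186,316) with its base at (202,337). The blue and purple look-alikes are not meant. Next I'll measure these.

```bash
cat > meas.py <<'E'
from h import *
def lamps(im,d,K,Rw,t,base=0.0,black=False,verbose=True):
    P=cloud(d,K,Rw,t); hsv=cv2.cvtColor(im,cv2.COLOR_BGR2HSV)
    z=P[...,2]-base
    m=(z>.055)&(z<.09)
    m&=((hsv[...,2]<70) if black else ((hsv[...,2]>120)&(hsv[...,1]<60)))
    m&=(np.abs(P[...,1])<.45)&(P[...,0]>.2)&(P[...,0]<.75)
    n,l,s,c=cv2.connectedComponentsWithStats(m.astype(np.uint8)); out=[]
    for i in range(1,n):
        if s[i,4]<60: continue
        v,u=np.nonzero(l==i); zt=base+.074
        q=np.array([ray(a,b,zt,K,Rw,t)[:2] for a,b in zip(u,v)])
        (cx,cy),(w,h),a=cv2.minAreaRect((q*1000).astype(np.float32))
        if w<h: a+=90
        out.append((cx/1000,cy/1000,(a+90)%180-90)); 
        if verbose: print('rect',c[i].round(),s[i,4],'xy',round(cx,1),round(cy,1),'size',round(max(w,h)),round(min(w,h)),'longaxis deg',round((a+90)%180-90,1),'z',np.median(P[l==i][:,2]).round(3))
    return out
E
python3 - <<'E'
from meas import *
f=np.load('top0.npz'); a=[f[k] for k in ('im','d','K','Rw','t')]
lamps(*a); print('black'); lamps(*a,base=.015,black=True)
im,d,K,Rw,t=a; P=cloud(d,K,Rw,t); hsv=cv2.cvtColor(im,cv2.COLOR_BGR2HSV)
s=.64
def at(u,v): print((u,v),P[round(v*s),round(u*s)].round(3))
for q in [(186,316),(202,337),(190,350),(197,353),(303,300),(466,298),(298,250),(470,248),(545,368),(510,335),(582,403),(384,271),(328,272),(438,271),(218,260),(188,404),(310,362),(421,380),(562,270)]: at(*q)
print('ball'); 
for n in ('top','scene'):
    f=np.load(n+'0.npz'); a=[f[k] for k in ('im','d','K','Rw','t')]; hs=cv2.cvtColor(a[0],cv2.COLOR_BGR2HSV)
    m=((hs[...,0]<6)|(hs[...,0]>174))&(hs[...,1]>180)&(hs[...,2]>110); Q=cloud(*a[1:]); m&=(Q[...,2]>.06)&(Q[...,2]<.13)&(Q[...,0]<.7)
    v,u=np.nonzero(m); print(n,len(u),u.mean(),v.mean(),np.nanmean(Q[m],0).round(3),ray(u.mean(),v.mean(),.092,*a[2:]).round(3))
    w=(cv2.resize(a[0][185:245,95:155],(600,600),interpolation=3) if n=='top' else cv2.resize(a[0][200:250,385:445],(600,500),interpolation=3))
    cv2.imwrite(f'pics/sw_{n}.png',w)
# bar wood
w=cv2.hconcat([cv2.imread('pics/sw_top.png')[:500],cv2.imread('pics/sw_scene.png')]); cv2.imwrite('pics/sw.png',cv2.resize(w,(800,333)))
m=(np.abs(P[...,2]-.033)<.008)&(P[...,0]>.45)&(P[...,0]<.72)&(P[...,1]>-.3)&(P[...,1]<.28)
m&=(hsv[...,0]<22)&(hsv[...,1]>70)&(hsv[...,2]>60)
n,l,st,c=cv2.connectedComponentsWithStats(cv2.dilate(m.astype(np.uint8),np.ones((3,3))));
for i in range(1,n):
  if st[i,4]>100:
    v,u=np.nonzero((l==i)&m); q=np.array([ray(x,y,.033,*a[2:])[:2] for x,y in []]) if 0 else np.array([ray(x,y,.033,K,Rw,t)[:2] for x,y in zip(u,v)]); print('bar',len(u),cv2.minAreaRect((q*1000).astype(np.float32)))
E
```

```text
rect [299. 229.] 169 xy 451.9 -203.2 size 59 27 longaxis deg 46.6 z 0.074
rect [237. 236.] 171 xy 434.6 -14.0 size 60 26 longaxis deg 8.8 z 0.074
rect [174. 237.] 165 xy 435.3 178.6 size 62 26 longaxis deg 73.8 z 0.074
black
rect [246. 172.] 85 xy 633.7 -40.3 size 60 29 longaxis deg 88.7 z 0.088
(186, 316) [0.543 0.343 0.104]
(202, 337) [0.509 0.336 0.031]
(190, 350) [ 0.486  0.37  -0.001]
(197, 353) [0.477 0.347 0.024]
(303, 300) [0.582 0.127 0.034]
(466, 298) [ 0.579 -0.211  0.026]
(298, 250) [0.69  0.138 0.033]
(470, 248) [ 0.695 -0.229 -0.003]
(545, 368) [ 0.431 -0.373  0.006]
(510, 335) [ 0.5   -0.295  0.047]
(582, 403) [ 0.36  -0.432  0.04 ]
(384, 271) [ 0.629 -0.045  0.089]
(328, 272) [0.646 0.078 0.014]
(438, 271) [nan nan nan]
(218, 260) [0.67  0.302 0.046]
(188, 404) [0.373 0.368 0.006]
(310, 362) [0.454 0.116 0.012]
(421, 380) [ 0.414 -0.113  0.017]
(562, 270) [ 0.614 -0.392  0.119]
ball
top 49 118.59183673469387 202.22448979591837 [0.543 0.345 0.102] [0.544 0.349 0.092]
scene 289 280.1937716262976 71.7439446366782 [-0.55  -0.529  0.095] [-0.34  -0.324  0.092]
bar 1927 ((635.0020751953125, -40.187835693359375), (114.8066177368164, 368.7158203125), 0.18594329059123993)
```

View pics/sw.png

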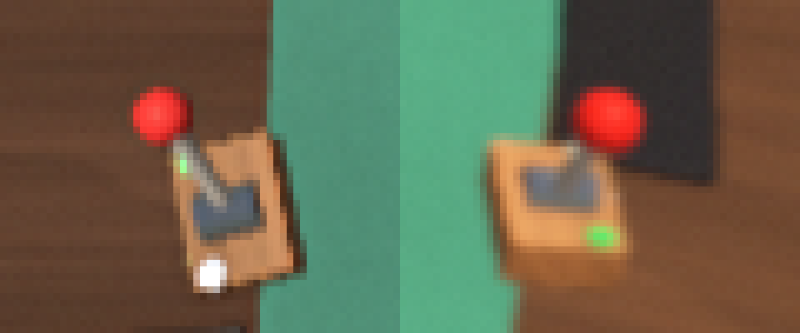

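```bash
cat > plan.py <<'E'
import sys
from h import *
def plan(x,y,z,yawdeg,n,step=None):
    """rows (5 per call, n calls) from measured pose to target; yaw = yaw of tool x, deg"""
    p,M,o=pose(); y0=np.arctan2(M[1,0],M[0,0]); dy=(np.radians(yawdeg)-y0+np.pi)%(2*np.pi)-np.pi
    k=5*n; D=(np.array([x,y,z])-p)/k; tw=-dy/k   # twist + = clockwise from above
    print('t',round(o['clock'],2),'from',p.round(4),'yaw',round(np.degrees(y0),1),'j',np.round(o['joint_pos'],2),'F',np.round(o['ft_force'],1),'w',round(o['grip_width'],4))
    print(f'mm/row {np.linalg.norm(D)*1000:.1f} deg/row {np.degrees(abs(tw)):.2f}  j6 end ~{np.arctan2(y,x)-y0-dy:.2f}')
    for c in range(n):
        for r in range(5):
            th=y0-tw*(c*5+r); c_,s_=np.cos(th),np.sin(th)
            dx=c_*D[0]+s_*D[1]; dzt=s_*D[0]*-1+c_*D[1]
            # tool x=(c,s,0), tool y=down, tool z = x cross y
            zx=np.cross([c_,s_,0],[0,0,-1]); 
            print([round(float(v),3) for v in (dx/.2,-D[2]/.2,zx@D/.2)],round(tw/2,4))
        print('-')
if __name__=='__main__':
    a=[float(v) for v in sys.argv[1:]]; plan(*a[:4],int(a[4]))
E
python3 plan.py .587 .357 .2 12 2
```

```text
t 0.15 from [0.2127 0.452  0.2306] yaw -25.2 j [1.13 0.24 0.   1.34 0.   1.57] F [-0.4 -0.  -0.3] w 0.0851
mm/row 38.7 deg/row 3.72  j6 end ~0.34
[0.19, 0.015, 0.037] -0.0325
[0.192, 0.015, 0.024] -0.0325
[0.193, 0.015, 0.012] -0.0325
[0.193, 0.015, -0.001] -0.0325
[0.193, 0.015, -0.013] -0.0325
-
[0.191, 0.015, -0.026] -0.0325
[0.189, 0.015, -0.038] -0.0325
[0.186, 0.015, -0.05] -0.0325
[0.183, 0.015, -0.062] -0.0325
[0.178, 0.015, -0.074] -0.0325
-
```

Request:
move_arm --increments '[{"grip": 1,"linear": [0.19,0.015,0.037],"twist": -0.0325},{"grip": 1,"linear": [0.192,0.015,0.024],"twist": -0.0325},{"grip": 1,"linear": [0.193,0.015,0.012],"twist": -0.0325},{"grip": 1,"linear": [0.193,0.015,-0.001],"twist": -0.0325},{"grip": 1,"linear": [0.193,0.015,-0.013],"twist": -0.0325}]'

```text
clock: 0.65
eef_pos: [0.401, 0.4062, 0.2139]
tool_rot: [0.707, -0.033, 0.031, -0.706]
ft_force: [0.1, 0.9, -0.8]
grip_width: 0.0125
```

Request:
move_arm --increments '[{"grip": 1,"linear": [0.191,0.015,-0.026],"twist": -0.0325},{"grip": 1,"linear": [0.189,0.015,-0.038],"twist": -0.0325},{"grip": 1,"linear": [0.186,0.015,-0.05],"twist": -0.0325},{"grip": 1,"linear": [0.183,0.015,-0.062],"twist": -0.0325},{"grip": 1,"linear": [0.178,0.015,-0.074],"twist": -0.0325}]'

```text
clock: 1.15
eef_pos: [0.5958, 0.3609, 0.1948]
tool_rot: [0.703, 0.085, -0.09, -0.701]
ft_force: [1.1, 1.2, 0.2]
grip_width: -0.0
```

```bash
python3 plan.py .587 .357 .08 12 1; python3 - <<'E'
from meas import *
im,d,K,Rw,t=cam('top'); hs=cv2.cvtColor(im,cv2.COLOR_BGR2HSV); lamps(im,d,K,Rw,t)
E
```

```text
t 1.15 from [0.5958 0.3609 0.1948] yaw 14.2 j [0.54 0.68 0.59 1.49 0.   0.3 ] F [1.1 1.2 0.2] w -0.0
mm/row 23.0 deg/row 0.45  j6 end ~0.34
[-0.009, 0.115, -0.002] 0.0039
[-0.009, 0.115, -0.002] 0.0039
[-0.009, 0.115, -0.002] 0.0039
[-0.009, 0.115, -0.002] 0.0039
[-0.009, 0.115, -0.002] 0.0039
-
rect [299. 229.] 166 xy 451.9 -203.2 size 59 27 longaxis deg 46.3 z 0.074
rect [237. 236.] 166 xy 434.6 -14.0 size 60 26 longaxis deg 8.8 z 0.074
rect [174. 237.] 163 xy 435.2 178.4 size 62 26 longaxis deg 73.9 z 0.074
```

Request:
move_arm --increments '[{"grip": 1,"linear": [0,0.115,0],"twist": 0.01},{"grip": 1,"linear": [0,0.115,0],"twist": 0},{"grip": 1,"linear": [0,0.115,0],"twist": 0},{"grip": 1,"linear": [0,0.115,0],"twist": 0},{"grip": 1,"linear": [0,0.115,0],"twist": 0}]'

```text
clock: 1.7
eef_pos: [0.6054, 0.355, 0.0711]
tool_rot: [0.705, 0.075, -0.078, -0.701]
ft_force: [-0.2, 0.0, -0.4]
grip_width: 0.0002
```

Request:
move_arm --increments '[{"grip": 1,"linear": [-0.08,0,0],"twist": 0},{"grip": 1,"linear": [-0.08,0,0],"twist": 0},{"grip": 1,"linear": [-0.08,0,0],"twist": 0},{"grip": 1,"linear": [-0.08,0,0],"twist": 0},{"grip": 1,"linear": [-0.06,0,0],"twist": 0}]'

```text
clock: 2.2
eef_pos: [0.5265, 0.336, 0.0625]
tool_rot: [0.707, 0.07, -0.08, -0.699]
ft_force: [0.2, -0.8, 0.5]
grip_width: 0.0001
```

```bash
cat > ball.py <<'E'
from h import *
im,d,K,Rw,t=cam('top'); hs=cv2.cvtColor(im,cv2.COLOR_BGR2HSV)
Q=cloud(d,K,Rw,t)
m=((hs[...,0]<6)|(hs[...,0]>174))&(hs[...,1]>180)&(hs[...,2]>110)&(Q[...,2]>.06)&(Q[...,2]<.13)
v,u=np.nonzero(m); print('ball',len(u),ray(u.mean(),v.mean(),.092,K,Rw,t).round(3),ray(u.mean(),v.mean(),.102,K,Rw,t).round(3),np.nanmean(Q[m],0).round(3))
p,M,o=pose();print(p.round(4),np.round(o['ft_force'],1))
E
python3 ball.py
```

```text
ball 52 [0.502 0.342 0.092] [0.501 0.338 0.102] [0.499 0.335 0.111]
[0.5245 0.3355 0.0624] [-1.5 -0.5  0.4]
```

Request:
move_arm --increments '[{"grip": 1,"linear": [-0.05,-0.02,0],"twist": 0},{"grip": 1,"linear": [-0.05,-0.02,0],"twist": 0},{"grip": 1,"linear": [-0.04,-0.02,0],"twist": 0},{"grip": 1,"linear": [-0.02,0,0],"twist": 0},{"grip": 1,"linear": [-0.01,0,0],"twist": 0}]'

```text
clock: 2.75
eef_pos: [0.4948, 0.3291, 0.076]
tool_rot: [0.707, 0.073, -0.077, -0.699]
ft_force: [6.3, 0.0, -3.4]
grip_width: -0.0003
```

```bash
python3 ball.py
```

```text
ball 54 [0.471 0.331 0.092] [0.47  0.327 0.102] [0.47  0.327 0.102]
[0.4948 0.3291 0.076 ] [ 5.4  0.2 -2.4]
```

Request:
move_arm --increments '[{"grip": 1,"linear": [-0.01,0,0],"twist": 0},{"grip": 1,"linear": [0.05,0,0],"twist": 0},{"grip": 1,"linear": [0,-0.2,0],"twist": 0},{"grip": 1,"linear": [0,-0.2,0],"twist": 0},{"grip": 0,"linear": [0,-0.2,0],"twist": 0}]'

```text
clock: 3.3
eef_pos: [0.5002, 0.3295, 0.1907]
tool_rot: [0.71, 0.067, -0.081, -0.696]
ft_force: [0.5, 0.3, -0.1]
grip_width: 0.0132
```

```bash
python3 ball.py; python3 plan.py .634 -.04 .20 -90 3
```

```text
ball 49 [0.47  0.332 0.092] [0.469 0.328 0.102] [0.469 0.328 0.102]
[0.5035 0.3318 0.1992] [1.9 2.3 5.4]
t 3.35 from [0.5035 0.3318 0.1992] yaw 12.0 j [ 0.59  0.47  0.25  1.37 -0.01  0.38] F [1.9 2.3 5.4] w 0.021
mm/row 26.3 deg/row 6.80  j6 end ~1.51
[0.017, -0.0, -0.13] 0.0594
[0.032, -0.0, -0.127] 0.0594
[0.047, -0.0, -0.123] 0.0594
[0.061, -0.0, -0.116] 0.0594
[0.074, -0.0, -0.108] 0.0594
-
[0.087, -0.0, -0.099] 0.0594
[0.098, -0.0, -0.088] 0.0594
[0.107, -0.0, -0.075] 0.0594
[0.116, -0.0, -0.062] 0.0594
[0.122, -0.0, -0.048] 0.0594
-
[0.127, -0.0, -0.033] 0.0594
[0.13, -0.0, -0.018] 0.0594
[0.131, -0.0, -0.002] 0.0594
[0.131, -0.0, 0.013] 0.0594
[0.128, -0.0, 0.029] 0.0594
-
```

Request:
move_arm --increments '[{"grip": 0,"linear": [0.017,0,-0.13],"twist": 0.06},{"grip": 0,"linear": [0.032,0,-0.127],"twist": 0.06},{"grip": 0,"linear": [0.047,0,-0.123],"twist": 0.06},{"grip": 0,"linear": [0.061,0,-0.116],"twist": 0.06},{"grip": 0,"linear": [0.074,0,-0.108],"twist": 0.06}]'

```text
clock: 3.85
eef_pos: [0.5472, 0.2094, 0.2047]
tool_rot: [0.695, -0.142, 0.143, -0.69]
ft_force: [-0.1, 0.0, -0.7]
grip_width: 0.0851
```

Request:
move_arm --increments '[{"grip": 0,"linear": [0.087,0,-0.099],"twist": 0.06},{"grip": 0,"linear": [0.098,0,-0.088],"twist": 0.06},{"grip": 0,"linear": [0.107,0,-0.075],"twist": 0.06},{"grip": 0,"linear": [0.116,0,-0.062],"twist": 0.06},{"grip": 0,"linear": [0.122,0,-0.048],"twist": 0.06}]'

```text
clock: 4.35
eef_pos: [0.5864, 0.0792, 0.2044]
tool_rot: [0.617, -0.348, 0.349, -0.613]
ft_force: [0.2, 0.4, -0.4]
grip_width: 0.0851
```

Request:
move_arm --increments '[{"grip": 0,"linear": [0.127,0,-0.033],"twist": 0.06},{"grip": 0,"linear": [0.13,0,-0.018],"twist": 0.06},{"grip": 0,"linear": [0.131,0,0],"twist": 0.06},{"grip": 0,"linear": [0.131,0,0.013],"twist": 0.05},{"grip": 0,"linear": [0.128,0,0.029],"twist": 0.05}]'

```text
clock: 4.85
eef_pos: [0.6223, -0.0518, 0.2034]
tool_rot: [-0.491, 0.511, -0.511, 0.487]
ft_force: [0.1, 0.6, -0.6]
grip_width: 0.0858
```

```bash
python3 - <<'E'
from meas import *
p,M,o=pose(); print(p.round(4),np.degrees(np.arctan2(M[1,0],M[0,0])).round(1),M[:,1].round(3),np.round(o['joint_pos'],2))
bot.camera('wrist') # settle
im,d,K,Rw,t=cam('wrist'); p,M,o=pose(); print(p.round(4)); cv2.imwrite('pics/w1.png',cv2.resize(im,(768,576))); np.savez('w1.npz',im=im,d=d,K=K,Rw=Rw,t=t)
lamps(im,d,K,Rw,t,base=.015,black=True)
E
```

```text
[ 0.6223 -0.0518  0.2034] -92.6 [-0.004 -0.004 -1.   ] [-0.08  0.51  0.32  1.39 -0.    1.53]
[ 0.6227 -0.0541  0.2031]
rect [270. 162.] 348 xy 635.9 -37.8 size 60 26 longaxis deg -88.0 z 0.087
```

View pics/w1.png

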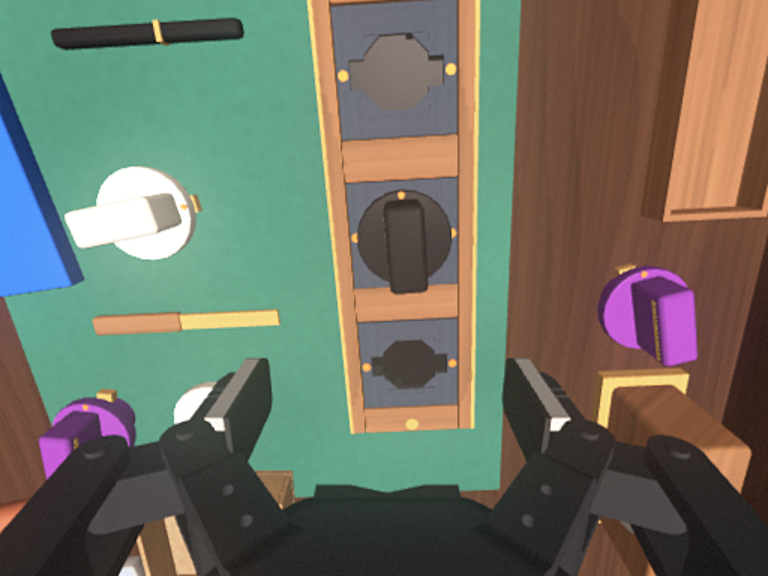

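```bash
python3 - <<'E'
from h import *
f=np.load('w1.npz'); im,d,K,Rw,t=[f[k] for k in ('im','d','K','Rw','t')]
hs=cv2.cvtColor(im,cv2.COLOR_BGR2HSV); P=cloud(d,K,Rw,t)
m=(hs[...,0]>8)&(hs[...,0]<25)&(hs[...,1]>150)&(hs[...,2]>150)&(np.abs(P[...,2]-.033)<.012)
n,l,s,c=cv2.connectedComponentsWithStats(m.astype(np.uint8))
for i in range(1,n):
    if 6<=s[i,4]<80: print(c[i].round(1)*1.5,s[i,4],ray(*c[i],.033,K,Rw,t).round(4),np.nanmedian(P[l==i],0).round(3))
E
python3 plan.py .635 -.039 .115 -90 1
```

```text
[183.   206.25] 6 [ 0.4678 -0.009   0.033 ] [ 0.469 -0.009  0.035]
[452.7 232.2] 14 [ 0.6752 -0.0399  0.033 ] [ 0.675 -0.04   0.034]
[353.85 237.15] 15 [ 0.5975 -0.0399  0.033 ] [ 0.598 -0.04   0.033]
[643.5  273.45] 7 [ 0.8293 -0.0816  0.033 ] [ 0.828 -0.081  0.034]
[451.65 362.4 ] 18 [ 0.6743 -0.1549  0.033 ] [ 0.674 -0.154  0.034]
[365.85 366.45] 18 [ 0.599  -0.1552  0.033 ] [ 0.599 -0.154  0.034]
[ 84.75 406.5 ] 6 [ 0.3399 -0.1837  0.033 ] [ 0.342 -0.183  0.034]
[ 10.95 513.  ] 12 [ 0.2286 -0.3046  0.033 ] [ 0.22  -0.311  0.027]
t 4.95 from [ 0.6227 -0.0541  0.2031] yaw -92.6 j [-0.08  0.51  0.32  1.39 -0.01  1.53] F [-0.3  1.   0.2] w 0.0853
mm/row 18.0 deg/row 0.53  j6 end ~1.51
[-0.016, 0.088, 0.012] -0.0046
[-0.016, 0.088, 0.012] -0.0046
[-0.015, 0.088, 0.012] -0.0046
[-0.015, 0.088, 0.012] -0.0046
[-0.015, 0.088, 0.012] -0.0046
-
```

Request:
move_arm --increments '[{"grip": 0,"linear": [-0.016,0.088,0.012],"twist": -0.005},{"grip": 0,"linear": [-0.016,0.088,0.012],"twist": -0.005},{"grip": 0,"linear": [-0.016,0.088,0.012],"twist": -0.005},{"grip": 0,"linear": [-0.015,0.088,0.012],"twist": -0.005},{"grip": 0,"linear": [-0.015,0.088,0.012],"twist": -0.005}]'

```text
clock: 5.45
eef_pos: [0.6361, -0.0373, 0.1149]
tool_rot: [0.503, -0.497, 0.499, -0.502]
ft_force: [0.0, -0.1, 0.2]
grip_width: 0.0854
```

```bash
python3 plan.py .636 -.040 .056 -90 1
```

```text
t 5.45 from [ 0.6361 -0.0373  0.1149] yaw -89.5 j [-0.06  0.58  0.21  1.2  -0.    1.5 ] F [ 0.  -0.1  0.2] w 0.0854
mm/row 11.8 deg/row 0.11  j6 end ~1.51
[0.003, 0.059, -0.0] 0.0009
[0.003, 0.059, -0.0] 0.0009
[0.003, 0.059, -0.0] 0.0009
[0.003, 0.059, -0.0] 0.0009
[0.003, 0.059, -0.0] 0.0009
-
```

Request:
move_arm --increments '[{"grip": 0,"linear": [0.003,0.059,0],"twist": 0},{"grip": 0,"linear": [0.003,0.059,0],"twist": 0},{"grip": 0,"linear": [0.003,0.059,0],"twist": 0},{"grip": 0,"linear": [0.003,0.055,0],"twist": 0},{"grip": 0,"linear": [0.003,0.05,0],"twist": 0}]'

```text
clock: 5.95
eef_pos: [0.6348, -0.0381, 0.0539]
tool_rot: [0.504, -0.497, 0.497, -0.503]
ft_force: [-0.1, 0.6, -1.1]
grip_width: 0.0858
```

Request:
move_arm --increments '[{"grip": 1,"linear": [0,0,0],"twist": 0},{"grip": 1,"linear": [0,0,0],"twist": 0},{"grip": 1,"linear": [0,0,0],"twist": 0},{"grip": 1,"linear": [0,0,0],"twist": 0},{"grip": 1,"linear": [0,0,0],"twist": 0}]'

```text
clock: 6.45
eef_pos: [0.635, -0.0388, 0.0537]
tool_rot: [0.503, -0.497, 0.497, -0.503]
ft_force: [-0.7, -0.7, -1.8]
grip_width: 0.0251
```

Request:
move_arm --increments '[{"grip": 1,"linear": [0,0,0],"twist": -0.06},{"grip": 1,"linear": [0,0,0],"twist": -0.06},{"grip": 1,"linear": [0,0,0],"twist": -0.06},{"grip": 1,"linear": [0,0,0],"twist": -0.06},{"grip": 1,"linear": [0,0,0],"twist": -0.06}]'

```text
clock: 6.95
eef_pos: [0.635, -0.0387, 0.0546]
tool_rot: [0.632, -0.318, 0.319, -0.631]
ft_force: [0.3, 0.0, -1.9]
grip_width: 0.0251
```

Request:
move_arm --increments '[{"grip": 1,"linear": [0,0,0],"twist": -0.06},{"grip": 1,"linear": [0,0,0],"twist": -0.06},{"grip": 1,"linear": [0,0,0],"twist": -0.06},{"grip": 1,"linear": [0,0,0],"twist": -0.06},{"grip": 1,"linear": [0,0,0],"twist": -0.06}]'

```text
clock: 7.45
eef_pos: [0.6346, -0.0385, 0.055]
tool_rot: [0.699, -0.109, 0.109, -0.698]
ft_force: [0.4, 0.2, -1.9]
grip_width: 0.0256
```

```bash
python3 plan.py .636 -.040 .056 0 1; python3 -c "
from h import *
print(np.round(bot.get_obs()['ft_torque'],2))"
```

```text
t 7.45 from [ 0.6346 -0.0385  0.055 ] yaw -17.7 j [-0.06  0.63  0.12  1.07 -0.    0.25] F [ 0.4  0.2 -1.9] w 0.0256
mm/row 0.4 deg/row 3.54  j6 end ~-0.06
[0.002, -0.001, -0.001] -0.0309
[0.002, -0.001, -0.001] -0.0309
[0.002, -0.001, -0.001] -0.0309
[0.002, -0.001, -0.001] -0.0309
[0.001, -0.001, -0.001] -0.0309
-
[-0.03 -0.06 -0.03]
```

Request:
move_arm --increments '[{"grip": 1,"linear": [0,0,0],"twist": -0.06},{"grip": 1,"linear": [0,0,0],"twist": -0.05},{"grip": 1,"linear": [0,0,0],"twist": -0.03},{"grip": 1,"linear": [0,0,0],"twist": -0.015},{"grip": 1,"linear": [0,0,0],"twist": 0}]'

```text
clock: 7.95
eef_pos: [0.6342, -0.0384, 0.0555]
tool_rot: [0.707, 0.005, -0.006, -0.707]
ft_force: [0.3, -0.2, -1.6]
grip_width: 0.0253
```

```bash
python3 plan.py .636 -.040 .056 0 1; python3 -c "
from h import *
print(np.round(bot.get_obs()['ft_torque'],2))"
```

```text
t 7.95 from [ 0.6342 -0.0384  0.0555] yaw 0.9 j [-0.06  0.62  0.12  1.07 -0.   -0.08] F [ 0.3 -0.2 -1.6] w 0.0253
mm/row 0.5 deg/row 0.19  j6 end ~-0.06
[0.002, -0.001, -0.002] 0.0016
[0.002, -0.001, -0.002] 0.0016
[0.002, -0.001, -0.002] 0.0016
[0.002, -0.001, -0.002] 0.0016
[0.002, -0.001, -0.002] 0.0016
-
[ 0.07  0.03 -0.01]
```

Turned to 0.9°. I'll lift slowly.

Request:
move_arm --increments '[{"grip": 1,"linear": [0,-0.02,0],"twist": 0},{"grip": 1,"linear": [0,-0.02,0],"twist": 0},{"grip": 1,"linear": [0,-0.02,0],"twist": 0},{"grip": 1,"linear": [0,-0.02,0],"twist": 0},{"grip": 1,"linear": [0,-0.02,0],"twist": 0}]'

```text
clock: 8.45
eef_pos: [0.634, -0.0385, 0.0771]
tool_rot: [0.707, 0.005, -0.005, -0.707]
ft_force: [-0.4, -0.7, -1.1]
grip_width: 0.0254
```

Request:
move_arm --increments '[{"grip": 1,"linear": [0,-0.1,0],"twist": 0},{"grip": 1,"linear": [0,-0.15,0],"twist": 0},{"grip": 1,"linear": [0,-0.15,0],"twist": 0},{"grip": 1,"linear": [0,-0.15,0],"twist": 0},{"grip": 1,"linear": [0,-0.1,0],"twist": 0}]'

```text
clock: 8.95
eef_pos: [0.6315, -0.038, 0.2091]
tool_rot: [0.707, 0.002, -0.008, -0.707]
ft_force: [-0.0, 0.2, -2.1]
grip_width: 0.0253
```

```bash
python3 plan.py .431 -.367 .19 -45 2;  python3 - <<'E'
from h import *
im,d,K,Rw,t=cam('top'); P=cloud(d,K,Rw,t); cv2.imwrite('pics/t2.png',cv2.resize(im,(800,600)))
# tray walls
m=(np.abs(P[...,2]-.045)<.006)&(P[...,0]>.3)&(P[...,0]<.55)&(P[...,1]<-.27)&(P[...,1]>-.48)
v,u=np.nonzero(m); q=np.array([ray(a,b,.045,K,Rw,t)[:2] for a,b in zip(u,v)]); print(cv2.minAreaRect((q*1000).astype(np.float32)))
E
```

```text
t 8.95 from [ 0.6315 -0.038   0.2091] yaw 0.8 j [-0.06  0.53  0.37  1.42 -0.   -0.07] F [-0.   0.2 -2.1] w 0.0253
mm/row 38.6 deg/row 4.58  j6 end ~0.08
[-0.103, 0.01, -0.163] 0.04
[-0.089, 0.01, -0.171] 0.04
[-0.075, 0.01, -0.177] 0.04
[-0.061, 0.01, -0.183] 0.04
[-0.046, 0.01, -0.187] 0.04
-
[-0.031, 0.01, -0.19] 0.04
[-0.016, 0.01, -0.192] 0.04
[-0.0, 0.01, -0.193] 0.04
[0.015, 0.01, -0.192] 0.04
[0.03, 0.01, -0.19] 0.04
-
((447.1174011230469, -384.1240539550781), (190.04104614257812, 184.92782592773438), 88.84439849853516)
```

View pics/t2.png

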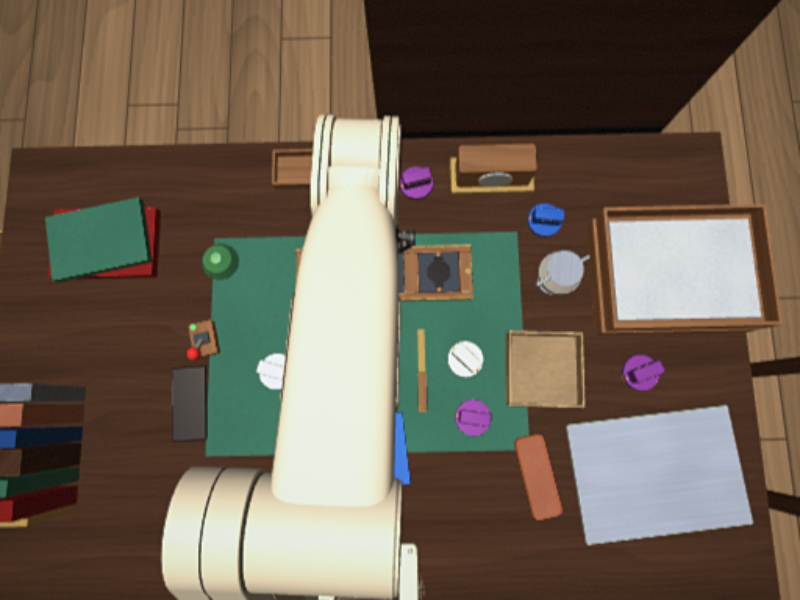

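```bash
python3 plan.py .430 -.367 .18 0 2
```

```text
t 9.0 from [ 0.633  -0.0381  0.2128] yaw 0.8 j [-0.06  0.53  0.38  1.43 -0.   -0.07] F [0.8 0.5 2.4] w 0.0257
mm/row 38.8 deg/row 0.08  j6 end ~-0.71
[-0.104, 0.016, -0.163] 0.0007
[-0.104, 0.016, -0.163] 0.0007
[-0.103, 0.016, -0.163] 0.0007
[-0.103, 0.016, -0.163] 0.0007
[-0.103, 0.016, -0.164] 0.0007
-
[-0.103, 0.016, -0.164] 0.0007
[-0.102, 0.016, -0.164] 0.0007
[-0.102, 0.016, -0.164] 0.0007
[-0.102, 0.016, -0.164] 0.0007
[-0.102, 0.016, -0.164] 0.0007
-
```

Request:
move_arm --increments '[{"grip": 1,"linear": [-0.1,0.016,-0.16],"twist": 0},{"grip": 1,"linear": [-0.1,0.016,-0.16],"twist": 0},{"grip": 1,"linear": [-0.1,0.016,-0.16],"twist": 0},{"grip": 1,"linear": [-0.1,0.016,-0.16],"twist": 0},{"grip": 1,"linear": [-0.1,0.016,-0.16],"twist": 0}]'

```text
clock: 9.5
eef_pos: [0.5368, -0.1994, 0.1972]
tool_rot: [0.707, 0.01, -0.007, -0.707]
ft_force: [-0.1, -0.5, -1.2]
grip_width: 0.0256
```

Request:
move_arm --increments '[{"grip": 1,"linear": [-0.1,0.016,-0.16],"twist": 0},{"grip": 1,"linear": [-0.1,0.016,-0.16],"twist": 0},{"grip": 1,"linear": [-0.1,0.016,-0.16],"twist": 0},{"grip": 1,"linear": [-0.1,0.016,-0.16],"twist": 0},{"grip": 1,"linear": [-0.08,0.016,-0.12],"twist": 0}]'

```text
clock: 10.0
eef_pos: [0.4383, -0.3594, 0.1779]
tool_rot: [-0.707, -0.009, 0.007, 0.707]
ft_force: [0.3, -0.9, -0.4]
grip_width: 0.0251
```

```bash
python3 plan.py .430 -.367 .055 0 2
```

```text
t 10.0 from [ 0.4383 -0.3594  0.1779] yaw 1.4 j [-0.69  0.4   0.09  1.26  0.   -0.71] F [ 0.3 -0.9 -0.4] w 0.0251
mm/row 12.3 deg/row 0.14  j6 end ~-0.71
[-0.004, 0.061, -0.004] 0.0012
[-0.004, 0.061, -0.004] 0.0012
[-0.004, 0.061, -0.004] 0.0012
[-0.004, 0.061, -0.004] 0.0012
[-0.004, 0.061, -0.004] 0.0012
-
[-0.004, 0.061, -0.004] 0.0012
[-0.004, 0.061, -0.004] 0.0012
[-0.004, 0.061, -0.004] 0.0012
[-0.004, 0.061, -0.004] 0.0012
[-0.004, 0.061, -0.004] 0.0012
-
```

Request:
move_arm --increments '[{"grip": 1,"linear": [-0.002,0.06,0],"twist": 0},{"grip": 1,"linear": [-0.002,0.06,0],"twist": 0},{"grip": 1,"linear": [-0.004,0.06,0],"twist": 0},{"grip": 1,"linear": [-0.004,0.06,-0.004],"twist": 0},{"grip": 1,"linear": [-0.004,0.06,-0.004],"twist": 0}]'

```text
clock: 10.5
eef_pos: [0.4323, -0.3636, 0.1139]
tool_rot: [-0.707, -0.007, 0.004, 0.707]
ft_force: [-1.0, 0.1, -0.8]
grip_width: 0.0255
```

Request:
move_arm --increments '[{"grip": 1,"linear": [-0.004,0.06,-0.004],"twist": 0},{"grip": 1,"linear": [-0.004,0.06,-0.004],"twist": 0},{"grip": 1,"linear": [-0.004,0.055,0],"twist": 0},{"grip": 1,"linear": [0,0.04,0],"twist": 0},{"grip": 1,"linear": [0,0.02,0],"twist": 0}]'

```text
clock: 11.0
eef_pos: [0.4292, -0.3613, 0.0605]
tool_rot: [-0.705, -0.006, 0.007, 0.709]
ft_force: [-0.4, -0.3, -1.9]
grip_width: 0.0251
```

```bash
python3 plan.py .430 -.367 .048 0 1
```

```text
t 11.0 from [ 0.4292 -0.3613  0.0605] yaw 1.0 j [-0.7   0.49 -0.1   0.99  0.   -0.72] F [-0.4 -0.3 -1.9] w 0.0251
mm/row 2.7 deg/row 0.21  j6 end ~-0.71
[0.001, 0.012, -0.006] 0.0018
[0.001, 0.012, -0.006] 0.0018
[0.001, 0.012, -0.006] 0.0018
[0.001, 0.012, -0.006] 0.0018
[0.001, 0.012, -0.006] 0.0018
-
```

Request:
move_arm --increments '[{"grip": 1,"linear": [0,0.02,-0.008],"twist": 0},{"grip": 1,"linear": [0,0.02,-0.008],"twist": 0},{"grip": 1,"linear": [0,0.015,-0.008],"twist": 0},{"grip": 1,"linear": [0,0.01,0],"twist": 0},{"grip": 1,"linear": [0,0.005,0],"twist": 0}]'

```text
clock: 11.5
eef_pos: [0.4302, -0.3672, 0.0459]
tool_rot: [-0.706, -0.007, 0.006, 0.708]
ft_force: [1.1, -0.2, -1.4]
grip_width: 0.0251
```

Request:
move_arm --increments '[{"grip": 0,"linear": [0,0,0],"twist": 0},{"grip": 0,"linear": [0,0,0],"twist": 0},{"grip": 0,"linear": [0,0,0],"twist": 0},{"grip": 0,"linear": [0,-0.02,0],"twist": 0},{"grip": 0,"linear": [0,-0.1,0],"twist": 0}]'

```text
clock: 12.0
eef_pos: [0.4293, -0.3665, 0.0695]
tool_rot: [-0.705, -0.006, 0.007, 0.709]
ft_force: [-0.8, -0.7, -0.4]
grip_width: 0.0854
```

Request:
move_arm --increments '[{"grip": 0,"linear": [0,-0.15,0],"twist": 0},{"grip": 0,"linear": [0,-0.2,0],"twist": 0},{"grip": 0,"linear": [0,-0.2,0],"twist": 0},{"grip": 0,"linear": [0,-0.1,0],"twist": 0},{"grip": 0,"linear": [0,0,0],"twist": 0}]'

```text
clock: 12.5
eef_pos: [0.43, -0.3676, 0.2085]
tool_rot: [-0.706, -0.008, 0.005, 0.708]
ft_force: [0.7, -0.3, -0.1]
grip_width: 0.0857
```

```bash
python3 - <<'E'
from meas import *
im,d,K,Rw,t=cam('top'); lamps(im,d,K,Rw,t); print('blk'); lamps(im,d,K,Rw,t,base=.005,black=True)
im,d,K,Rw,t=cam('wrist');print('wrist'); lamps(im,d,K,Rw,t)
E
python3 plan.py .452 -.203 .2 46.5 1
```

```text
rect [299. 229.] 164 xy 452.0 -203.3 size 59 27 longaxis deg 46.3 z 0.074
rect [237. 236.] 166 xy 434.6 -14.0 size 60 26 longaxis deg 8.8 z 0.074
rect [174. 237.] 164 xy 435.3 178.5 size 62 26 longaxis deg 73.9 z 0.074
blk
rect [353. 240.] 79 xy 413.9 -365.4 size 30 25 longaxis deg -83.2 z 0.079
wrist
rect [401. 200.] 1286 xy 450.1 -209.8 size 68 27 longaxis deg 45.1 z 0.073
rect [231. 309.] 820 xy 606.8 -402.0 size 91 52 longaxis deg -80.0 z 0.084
t 12.6 from [ 0.4288 -0.3665  0.2051] yaw 1.1 j [-0.71  0.38  0.14  1.33  0.   -0.73] F [-0.2  0.5 -0.8] w 0.0851
mm/row 33.0 deg/row 9.09  j6 end ~-1.23
[0.026, 0.005, 0.163] -0.0793
[0.052, 0.005, 0.157] -0.0793
[0.076, 0.005, 0.147] -0.0793
[0.098, 0.005, 0.133] -0.0793
[0.118, 0.005, 0.116] -0.0793
-
```

Request:
move_arm --increments '[{"grip": 0,"linear": [0.026,0,0.163],"twist": -0.075},{"grip": 0,"linear": [0.052,0,0.157],"twist": -0.075},{"grip": 0,"linear": [0.076,0,0.147],"twist": -0.075},{"grip": 0,"linear": [0.098,0,0.133],"twist": -0.075},{"grip": 0,"linear": [0.118,0,0.116],"twist": -0.075}]'

```text
clock: 13.1
eef_pos: [0.4486, -0.1992, 0.1946]
tool_rot: [-0.648, -0.263, 0.27, 0.661]
ft_force: [0.6, -0.1, -0.1]
grip_width: 0.0853
```

```bash
python3 plan.py .452 -.203 .10 46.5 1
```

```text
t 13.1 from [ 0.4486 -0.1992  0.1946] yaw 44.3 j [-0.42  0.26 -0.07  1.26  0.01 -1.19] F [ 0.6 -0.1 -0.1] w 0.0853
mm/row 18.9 deg/row 0.44  j6 end ~-1.23
[-0.0, 0.095, -0.005] -0.0038
[-0.0, 0.095, -0.005] -0.0038
[-0.0, 0.095, -0.005] -0.0038
[-0.0, 0.095, -0.005] -0.0038
[-0.0, 0.095, -0.005] -0.0038
-
```

Request:
move_arm --increments '[{"grip": 0,"linear": [0,0.09,-0.005],"twist": -0.004},{"grip": 0,"linear": [0,0.09,-0.005],"twist": -0.004},{"grip": 0,"linear": [0,0.09,-0.005],"twist": -0.004},{"grip": 0,"linear": [0,0.09,-0.005],"twist": -0.004},{"grip": 0,"linear": [0,0.08,-0.005],"twist": 0}]'

```text
clock: 13.6
eef_pos: [0.4454, -0.193, 0.0954]
tool_rot: [-0.638, -0.275, 0.288, 0.659]
ft_force: [-0.8, -0.1, 0.1]
grip_width: 0.0856
```

```bash
python3 plan.py .452 -.203 .041 46.5 1
```

```text
t 13.6 from [ 0.4454 -0.193   0.0954] yaw 46.9 j [-0.41  0.34 -0.23  1.03  0.01 -1.23] F [-0.8 -0.1  0.1] w 0.0856
mm/row 11.1 deg/row 0.09  j6 end ~-1.23
[-0.003, 0.054, -0.012] 0.0007
[-0.003, 0.054, -0.012] 0.0007
[-0.003, 0.054, -0.012] 0.0007
[-0.003, 0.054, -0.012] 0.0007
[-0.003, 0.054, -0.012] 0.0007
-
```

```bash
python3 - <<'E'
s=open('plan.py').read()
a=s.index("            th=y0"); b=s.index("        print('-')")
s=s[:a]+"""            Mr=M@R.from_rotvec([0,tw*(c*5+r),0]).as_matrix()
            print([round(float(v),3) for v in Mr.T@D/.2],round(tw/2,4))
"""+s[b:]
s=s.replace("    for c in range(n):","    print('tool down axis',M[:,1].round(3))\n    for c in range(n):",1)
open('plan.py','w').write(s)
E
python3 plan.py .452 -.203 .041 46.5 1
```

```text
t 13.6 from [ 0.4454 -0.193   0.0954] yaw 46.9 j [-0.41  0.34 -0.23  1.03  0.01 -1.23] F [-0.8 -0.1  0.1] w 0.0856
mm/row 11.1 deg/row 0.09  j6 end ~-1.23
tool down axis [-0.029  0.02  -0.999]
[-0.003, 0.054, -0.014] 0.0007
[-0.002, 0.054, -0.014] 0.0007
[-0.002, 0.054, -0.014] 0.0007
[-0.002, 0.054, -0.014] 0.0007
[-0.002, 0.054, -0.014] 0.0007
-
```

Request:
move_arm --increments '[{"grip": 0,"linear": [-0.003,0.04,-0.025],"twist": 0},{"grip": 0,"linear": [-0.003,0.04,-0.02],"twist": 0},{"grip": 0,"linear": [-0.003,0.04,-0.015],"twist": 0},{"grip": 0,"linear": [-0.003,0.04,-0.01],"twist": 0},{"grip": 0,"linear": [0,0.03,0],"twist": 0}]'

```text
clock: 14.1
eef_pos: [0.4491, -0.2026, 0.049]
tool_rot: [-0.635, -0.272, 0.291, 0.662]
ft_force: [0.2, 0.4, 0.5]
grip_width: 0.0853
```

```bash
python3 plan.py .452 -.203 .041 46.5 1
```

```text
t 14.1 from [ 0.4491 -0.2026  0.049 ] yaw 46.9 j [-0.43  0.42 -0.26  0.94  0.01 -1.25] F [0.2 0.4 0.5] w 0.0853
mm/row 1.7 deg/row 0.08  j6 end ~-1.23
tool down axis [-0.039  0.025 -0.999]
[0.002, 0.008, -0.003] 0.0007
[0.002, 0.008, -0.003] 0.0007
[0.002, 0.008, -0.003] 0.0007
[0.002, 0.008, -0.003] 0.0007
[0.002, 0.008, -0.003] 0.0007
-
```

Request:
move_arm --increments '[{"grip": 0,"linear": [0,-0.1,0],"twist": 0},{"grip": 0,"linear": [0,-0.1,0],"twist": 0},{"grip": 0,"linear": [0,-0.1,0],"twist": 0},{"grip": 0,"linear": [0,-0.1,0],"twist": 0},{"grip": 0,"linear": [0,0,0],"twist": 0}]'

```text
clock: 14.6
eef_pos: [0.4516, -0.2047, 0.1295]
tool_rot: [-0.634, -0.271, 0.291, 0.663]
ft_force: [1.1, 0.1, 0.3]
grip_width: 0.0856
```

```bash
python3 plan.py .452 -.203 .041 46.5 2
```

```text
t 14.6 from [ 0.4516 -0.2047  0.1295] yaw 46.9 j [-0.43  0.34 -0.14  1.14  0.01 -1.25] F [1.1 0.1 0.3] w 0.0856
mm/row 8.8 deg/row 0.04  j6 end ~-1.23
tool down axis [-0.042  0.026 -0.999]
[0.001, 0.044, -0.002] 0.0003
[0.001, 0.044, -0.002] 0.0003
[0.001, 0.044, -0.002] 0.0003
[0.001, 0.044, -0.002] 0.0003
[0.001, 0.044, -0.002] 0.0003
-
[0.001, 0.044, -0.002] 0.0003
[0.001, 0.044, -0.002] 0.0003
[0.001, 0.044, -0.002] 0.0003
[0.001, 0.044, -0.002] 0.0003
[0.001, 0.044, -0.002] 0.0003
-
```

```bash
python3 - <<'E'
from h import *
L=[(.401,.4062,.2139,.707,-.033,.031,-.706),(.5958,.3609,.1948,.703,.085,-.09,-.701),(.6054,.355,.0711,.705,.075,-.078,-.701),(.5265,.336,.0625,.707,.07,-.08,-.699),(.4948,.329,.076,.707,.073,-.077,-.699),(.5,.3295,.19,.71,.067,-.081,-.696),(.5472,.2094,.2,.695,-.142,.143,-.69),(.5864,.0792,.2,.617,-.348,.349,-.613),(.622,-.05,.2,-.491,.511,-.511,.487),(.636,-.037,.115,.503,-.497,.499,-.502),(.634,-.038,.054,.504,-.497,.497,-.503),(.634,-.038,.0555,.707,.005,-.006,-.707),(.6315,-.038,.209,.707,.002,-.008,-.707),(.5368,-.1994,.197,.707,.01,-.007,-.707),(.4383,-.3594,.178,-.707,-.009,.007,.707),(.4323,-.36,.114,-.707,-.007,.004,.707),(.4292,-.36,.06,-.705,-.006,.007,.709),(.43,-.3672,.0459,-.706,-.007,.006,.708),(.43,-.3676,.2085,-.706,-.008,.005,.708),(.4486,-.1992,.195,-.648,-.263,.27,.661),(.4454,-.193,.0954,-.638,-.275,.288,.659),(.4491,-.2026,.049,-.635,-.272,.291,.662),(.4516,-.2047,.1295,-.634,-.271,.291,.663)]
for l in L:
    M=R.from_quat(l[3:]).as_matrix(); a=M[:,1]; r=np.array(l[:2]);r/=np.linalg.norm(r); print(np.round(l[:3],3),'rad',round(a[:2]@r,3),'tan',round(a[1]*r[0]-a[0]*r[1],3))
E
```

```text
[0.401 0.406 0.214] rad -0.003 tan 0.001
[0.596 0.361 0.195] rad -0.008 tan 0.0
[0.605 0.355 0.071] rad -0.006 tan -0.003
[0.526 0.336 0.062] rad -0.018 tan -0.004
[0.495 0.329 0.076] rad -0.01 tan -0.007
[0.5  0.33 0.19] rad -0.027 tan -0.008
[0.547 0.209 0.2  ] rad -0.003 tan -0.007
[0.586 0.079 0.2  ] rad -0.002 tan -0.005
[ 0.622 -0.05   0.2  ] rad -0.004 tan -0.004
[ 0.636 -0.037  0.115] rad 0.001 tan -0.003
[ 0.634 -0.038  0.054] rad -0.001 tan -0.001
[ 0.634 -0.038  0.056] rad -0.001 tan -0.0
[ 0.632 -0.038  0.209] rad -0.008 tan -0.001
[ 0.537 -0.199  0.197] rad 0.004 tan 0.002
[ 0.438 -0.359  0.178] rad 0.002 tan 0.002
[ 0.432 -0.36   0.114] rad 0.003 tan 0.003
[ 0.429 -0.36   0.06 ] rad -0.005 tan 0.003
[ 0.43  -0.367  0.046] rad -0.001 tan 0.003
[ 0.43  -0.368  0.208] rad 0.001 tan 0.005
[ 0.449 -0.199  0.195] rad -0.02 tan 0.006
[ 0.445 -0.193  0.095] rad -0.034 tan 0.007
[ 0.449 -0.203  0.049] rad -0.046 tan 0.006
[ 0.452 -0.205  0.13 ] rad -0.049 tan 0.007
```

Request:
move_arm --increments '[{"grip": 0,"linear": [0.06,-0.1,-0.18],"twist": 0},{"grip": 0,"linear": [0.06,-0.1,-0.18],"twist": 0},{"grip": 0,"linear": [0.06,-0.1,-0.18],"twist": 0},{"grip": 0,"linear": [0,0,0],"twist": 0},{"grip": 0,"linear": [0,0,0],"twist": 0}]'

```text
clock: 15.1
eef_pos: [0.5525, -0.2516, 0.1752]
tool_rot: [-0.629, -0.267, 0.295, 0.668]
ft_force: [0.6, 0.1, -0.5]
grip_width: 0.0857
```

```bash
python3 plan.py .452 -.203 .1 46.5 2
```

```text
t 15.1 from [ 0.5525 -0.2516  0.1752] yaw 46.9 j [-0.43  0.54  0.3   1.4   0.01 -1.25] F [ 0.6  0.1 -0.5] w 0.0857
mm/row 13.5 deg/row 0.04  j6 end ~-1.23
tool down axis [-0.058  0.034 -0.998]
[-0.016, 0.041, 0.051] 0.0003
[-0.016, 0.041, 0.051] 0.0003
[-0.016, 0.041, 0.051] 0.0003
[-0.016, 0.041, 0.051] 0.0003
[-0.016, 0.041, 0.051] 0.0003
-
[-0.016, 0.041, 0.051] 0.0003
[-0.016, 0.041, 0.051] 0.0003
[-0.016, 0.041, 0.051] 0.0003
[-0.016, 0.041, 0.051] 0.0003
[-0.016, 0.041, 0.051] 0.0003
-
```

Request:
move_arm --increments '[{"grip": 0,"linear": [-0.06,0,0.2],"twist": 0},{"grip": 0,"linear": [-0.06,0,0.2],"twist": 0},{"grip": 0,"linear": [-0.06,0,0.2],"twist": 0},{"grip": 0,"linear": [-0.06,0,0.2],"twist": 0},{"grip": 0,"linear": [0,0,0],"twist": 0}]'

```text
clock: 15.6
eef_pos: [0.3893, -0.171, 0.1752]
tool_rot: [-0.624, -0.262, 0.3, 0.673]
ft_force: [0.3, -0.6, 0.4]
grip_width: 0.0856
```

```bash
python3 plan.py .452 -.203 .12 46.5 2
```

```text
t 15.6 from [ 0.3893 -0.171   0.1752] yaw 46.9 j [-0.42  0.2  -0.2   1.26  0.01 -1.24] F [ 0.3 -0.6  0.4] w 0.0856
mm/row 8.9 deg/row 0.04  j6 end ~-1.23
tool down axis [-0.077  0.042 -0.996]
[0.01, 0.024, -0.036] 0.0003
[0.01, 0.024, -0.036] 0.0003
[0.01, 0.024, -0.036] 0.0003
[0.01, 0.024, -0.036] 0.0003
[0.01, 0.024, -0.036] 0.0003
-
[0.01, 0.024, -0.036] 0.0003
[0.01, 0.024, -0.036] 0.0003
[0.011, 0.024, -0.036] 0.0003
[0.011, 0.024, -0.036] 0.0003
[0.011, 0.024, -0.036] 0.0003
-
```

Request:
move_arm --increments '[{"grip": 0,"linear": [0,0,0],"twist": 0},{"grip": 0,"linear": [0,0,0],"twist": 0},{"grip": 0,"linear": [0,0,0],"twist": 0},{"grip": 0,"linear": [0,0,0],"twist": 0},{"grip": 0,"linear": [0,0,0],"twist": 0}]'

```text
clock: 16.1
eef_pos: [0.389, -0.171, 0.1743]
tool_rot: [-0.624, -0.262, 0.3, 0.673]
ft_force: [0.1, -0.3, 0.1]
grip_width: 0.0851
```

Request:
move_arm --increments '[{"grip": 0,"linear": [0,0,0],"twist": 0.05},{"grip": 0,"linear": [0,0,0],"twist": 0.05},{"grip": 0,"linear": [0,0,0],"twist": 0.05},{"grip": 0,"linear": [0,0,0],"twist": 0.05},{"grip": 0,"linear": [0,0,0],"twist": 0}]'

```text
clock: 16.6
eef_pos: [0.3921, -0.1724, 0.1734]
tool_rot: [-0.672, -0.118, 0.164, 0.712]
ft_force: [0.2, 0.5, 0.4]
grip_width: 0.0855
```

```bash
cat > til.py <<'E'
import sys
from h import *
for s in sys.argv[1:]:
    l=eval(s); M=R.from_quat(l[2:]).as_matrix(); a=M[:,1]; r=np.array(l[:2]);r/=np.linalg.norm(r); print('rad',round(a[:2]@r,3),'tan',round(a[1]*r[0]-a[0]*r[1],3))
p,M,o=pose(); a=M[:,1]; r=p[:2]/np.linalg.norm(p[:2]); print('now',p.round(3),'yaw',np.degrees(np.arctan2(M[1,0],M[0,0])).round(1),'rad',round(a[:2]@r,4),'tan',round(a[1]*r[0]-a[0]*r[1],4),np.round(o['joint_pos'],3))
E
python3 til.py
```

```text
now [ 0.392 -0.172  0.173] yaw 23.1 rad -0.0861 tan 0.0077 [-0.419  0.205 -0.2    1.252  0.007 -0.822]
```

Request:
move_arm --increments '[{"grip": 0,"linear": [-0.146,0,-0.137],"twist": 0},{"grip": 0,"linear": [-0.146,0,-0.137],"twist": 0},{"grip": 0,"linear": [-0.146,0,-0.137],"twist": 0},{"grip": 0,"linear": [0,0,0],"twist": 0},{"grip": 0,"linear": [0,0,0],"twist": 0}]'

```text
clock: 17.1
eef_pos: [0.3455, -0.2868, 0.1718]
tool_rot: [-0.672, -0.124, 0.169, 0.711]
ft_force: [0.7, 0.5, 0.3]
grip_width: 0.0857
```

Request:
move_arm --increments '[{"grip": 0,"linear": [0.05,0,0.05],"twist": 0},{"grip": 0,"linear": [0.05,0,0.05],"twist": 0},{"grip": 0,"linear": [0.05,0,0.05],"twist": 0},{"grip": 0,"linear": [0.05,0,0.05],"twist": 0},{"grip": 0,"linear": [0.05,0,0.05],"twist": 0}]'

```text
clock: 17.6
eef_pos: [0.3738, -0.2124, 0.1725]
tool_rot: [-0.67, -0.127, 0.172, 0.711]
ft_force: [0.8, -0.6, 0.4]
grip_width: 0.0852
```

```bash
python3 til.py
```

```text
now [ 0.374 -0.212  0.172] yaw 24.5 rad -0.086 tan 0.0007 [-5.17e-01  2.08e-01 -1.98e-01  1.25e+00  1.00e-03 -9.42e-01]
```

```bash
python3 til.py "[.3455,-.2868,-.672,-.124,.169,.711]"; python3 plan.py .47 -.24 .172 24.5 1
```

```text
rad -0.083 tan -0.016
now [ 0.374 -0.212  0.172] yaw 24.5 rad -0.086 tan 0.0007 [-5.17e-01  2.08e-01 -1.98e-01  1.25e+00  1.00e-03 -9.42e-01]
t 17.6 from [ 0.3738 -0.2124  0.1725] yaw 24.5 j [-0.52  0.21 -0.2   1.25  0.   -0.94] F [ 0.8 -0.6  0.4] w 0.0852
mm/row 20.0 deg/row 0.01  j6 end ~-0.90
tool down axis [-0.074  0.043 -0.996]
[0.076, -0.008, -0.065] -0.0001
[0.076, -0.008, -0.065] -0.0001
[0.076, -0.008, -0.065] -0.0001
[0.076, -0.008, -0.065] -0.0001
[0.076, -0.008, -0.065] -0.0001
-
```

Request:
move_arm --increments '[{"grip": 0,"linear": [0.076,0,-0.065],"twist": 0},{"grip": 0,"linear": [0.076,0,-0.065],"twist": 0},{"grip": 0,"linear": [0.076,0,-0.065],"twist": 0},{"grip": 0,"linear": [0.076,0,-0.065],"twist": 0},{"grip": 0,"linear": [0.076,0,-0.065],"twist": 0}]'

```text
clock: 18.1
eef_pos: [0.4745, -0.2245, 0.1653]
tool_rot: [-0.667, -0.134, 0.179, 0.71]
ft_force: [0.3, -0.8, 0.8]
grip_width: 0.0853
```

```bash
python3 til.py
```

```text
now [ 0.475 -0.224  0.165] yaw 25.7 rad -0.0877 tan 0.0081 [-0.446  0.396  0.044  1.307  0.008 -0.894]
```

Request:
move_arm --increments '[{"grip": 0,"linear": [-0.076,0,0.065],"twist": 0},{"grip": 0,"linear": [-0.076,0,0.065],"twist": 0},{"grip": 0,"linear": [-0.076,0,0.065],"twist": 0},{"grip": 0,"linear": [-0.076,0,0.065],"twist": 0},{"grip": 0,"linear": [-0.076,0,0.065],"twist": 0}]'

```text
clock: 18.6
eef_pos: [0.3827, -0.1875, 0.1708]
tool_rot: [-0.664, -0.141, 0.187, 0.71]
ft_force: [1.1, -0.3, 0.2]
grip_width: 0.0856
```

```bash
python3 til.py
```

```text
now [ 0.383 -0.187  0.171] yaw 27.0 rad -0.091 tan 0.0078 [-0.461  0.207 -0.206  1.25   0.007 -0.93 ]
```

Request:
move_arm --increments '[{"grip": 0,"linear": [-0.14,0,-0.11],"twist": -0.06},{"grip": 0,"linear": [-0.15,0,-0.1],"twist": -0.06},{"grip": 0,"linear": [-0.16,0,-0.08],"twist": -0.06},{"grip": 0,"linear": [0,0,0],"twist": 0},{"grip": 0,"linear": [0,0,0],"twist": 0}]'

```text
clock: 19.1
eef_pos: [0.3415, -0.2773, 0.1707]
tool_rot: [-0.615, -0.278, 0.314, 0.669]
ft_force: [-0.4, 0.9, -0.7]
grip_width: 0.0852
```

```bash
python3 til.py
```

```text
now [ 0.342 -0.277  0.171] yaw 49.5 rad -0.0909 tan -0.0122 [-0.674  0.233 -0.172  1.257 -0.011 -1.537]
```

Request:
move_arm --increments '[{"grip": 0,"linear": [0.16,0,0.08],"twist": 0.06},{"grip": 0,"linear": [0.15,0,0.1],"twist": 0.06},{"grip": 0,"linear": [0.14,0,0.11],"twist": 0.06},{"grip": 0,"linear": [0,0,0],"twist": 0},{"grip": 0,"linear": [0,0,0],"twist": 0}]'

```text
clock: 19.6
eef_pos: [0.3721, -0.162, 0.1737]
tool_rot: [-0.661, -0.151, 0.196, 0.708]
ft_force: [0.6, -0.3, -1.1]
grip_width: 0.0857
```

```bash
python3 til.py; python3 -c "
from h import *
print(bot.get_obs())"
```

```text
now [ 0.372 -0.162  0.174] yaw 28.6 rad -0.0909 tan 0.0138 [-0.42   0.166 -0.249  1.247  0.013 -0.918]
{'clock': 19.6, 'joint_pos': array([-0.42027331,  0.16550777, -0.24926306,  1.24716369,  0.01290126,
       -0.9181885 ]), 'joint_vel': array([ 0.06652776, -0.01263613, -0.01270564,  0.00508106,  0.01739307,
        0.03606471]), 'tau': array([  0.13315822, -31.49645448,  23.09938431,   0.71465218,
         0.06312052,   0.04499142]), 'eef_pos': array([ 0.37213096, -0.16201685,  0.17366017]), 'tool_rot': array([-0.66107562, -0.15140508,  0.19627668,  0.70818853]), 'ft_force': array([ 0.64145956, -0.25441244, -1.08224379]), 'ft_torque': array([-0.08506978, -0.12591597, -0.01938999]), 'grip_width': 0.08565928589254256}
```

Request:
move_arm --increments '[{"grip": 0,"linear": [0,-0.2,0],"twist": 0},{"grip": 0,"linear": [0,-0.2,0],"twist": 0},{"grip": 0,"linear": [0,-0.2,0],"twist": 0},{"grip": 0,"linear": [0,0,0],"twist": 0},{"grip": 0,"linear": [0,0,0],"twist": 0}]'

```text
clock: 20.1
eef_pos: [0.3802, -0.1652, 0.2954]
tool_rot: [-0.659, -0.152, 0.201, 0.709]
ft_force: [-0.1, -0.6, -0.0]
grip_width: 0.0857
```

```bash
python3 til.py
```

```text
now [ 0.38  -0.165  0.295] yaw 29.0 rad -0.0973 tan 0.0132 [-0.419  0.13   0.028  1.567  0.012 -0.924]
```

Request:
move_arm --increments '[{"grip": 0,"linear": [0,0.2,0],"twist": 0},{"grip": 0,"linear": [0,0.2,0],"twist": 0},{"grip": 0,"linear": [0,0.2,0],"twist": 0},{"grip": 0,"linear": [0,0,0],"twist": 0},{"grip": 0,"linear": [0,0,0],"twist": 0}]'

```text
clock: 20.6
eef_pos: [0.3679, -0.1585, 0.1701]
tool_rot: [-0.658, -0.152, 0.202, 0.709]
ft_force: [-0.7, -0.1, 0.8]
grip_width: 0.0855
```

```bash
python3 til.py
```

```text
now [ 0.368 -0.158  0.17 ] yaw 29.1 rad -0.0995 tan 0.0134 [-0.416  0.165 -0.26   1.245  0.012 -0.922]
```

Request:
move_arm --increments '[{"grip": 0,"linear": [0,0,0],"twist": 0.075},{"grip": 0,"linear": [0,0,0],"twist": 0.075},{"grip": 0,"linear": [0,0,0],"twist": 0.075},{"grip": 0,"linear": [0,0,0],"twist": 0.075},{"grip": 0,"linear": [0,0,0],"twist": 0.075}]'

```text
clock: 21.1
eef_pos: [0.3736, -0.1613, 0.1787]
tool_rot: [-0.688, 0.117, -0.06, 0.714]
ft_force: [-0.1, 0.2, -0.1]
grip_width: 0.0851
```

Request:
move_arm --increments '[{"grip": 0,"linear": [0,0,0],"twist": 0.075},{"grip": 0,"linear": [0,0,0],"twist": 0.075},{"grip": 0,"linear": [0,0,0],"twist": 0.075},{"grip": 0,"linear": [0,0,0],"twist": 0.075},{"grip": 0,"linear": [0,0,0],"twist": 0.075}]'

```text
clock: 21.6
eef_pos: [0.3812, -0.165, 0.19]
tool_rot: [-0.618, 0.364, -0.314, 0.622]
ft_force: [0.6, -0.7, 0.8]
grip_width: 0.0854
```

Request:
move_arm --increments '[{"grip": 0,"linear": [0,0,0],"twist": 0.075},{"grip": 0,"linear": [0,0,0],"twist": 0.075},{"grip": 0,"linear": [0,0,0],"twist": 0.075},{"grip": 0,"linear": [0,0,0],"twist": 0.07},{"grip": 0,"linear": [0,0,0],"twist": 0}]'

```text
clock: 22.1
eef_pos: [0.3885, -0.1686, 0.2014]
tool_rot: [-0.496, 0.525, -0.488, 0.491]
ft_force: [-0.4, -0.1, 0.1]
grip_width: 0.0852
```

```bash
python3 til.py; python3 plan.py .50 -.214 .2 -101 1
```

```text
now [ 0.388 -0.169  0.201] yaw -91.5 rad -0.0508 tan 0.0129 [-0.418  0.147 -0.193  1.282  0.012  1.178]
t 22.1 from [ 0.3885 -0.1686  0.2014] yaw -91.5 j [-0.42  0.15 -0.19  1.28  0.01  1.18] F [-0.4 -0.1  0.1] w 0.0852
mm/row 24.1 deg/row 1.90  j6 end ~1.36
tool down axis [-0.041  0.032 -0.999]
[0.042, -0.005, 0.113] 0.0166
[0.039, -0.005, 0.114] 0.0166
[0.035, -0.005, 0.115] 0.0166
[0.031, -0.005, 0.116] 0.0166
[0.027, -0.005, 0.117] 0.0166
-
```

Request:
move_arm --increments '[{"grip": 0,"linear": [0,0,0],"twist": 0.075},{"grip": 0,"linear": [0,0,0],"twist": 0.075},{"grip": 0,"linear": [0,0,0],"twist": 0.075},{"grip": 0,"linear": [0,0,0],"twist": 0.075},{"grip": 0,"linear": [0,0,0],"twist": 0.075}]'

```text
clock: 22.6
eef_pos: [0.3933, -0.1709, 0.2094]
tool_rot: [-0.279, 0.665, -0.639, 0.267]
ft_force: [-0.2, 0.4, -0.3]
grip_width: 0.0852
```

```bash
python3 til.py
```

```text
now [ 0.393 -0.171  0.209] yaw -134.6 rad -0.0378 tan 0.0127 [-0.419  0.142 -0.177  1.29   0.012  1.93 ]
```

Request:
move_arm --increments '[{"grip": 0,"linear": [0,0,0],"twist": 0.075},{"grip": 0,"linear": [0,0,0],"twist": 0.075},{"grip": 0,"linear": [0,0,0],"twist": 0.075},{"grip": 0,"linear": [0,0,0],"twist": 0.075},{"grip": 0,"linear": [0,0,0],"twist": 0}]'

```text
clock: 23.1
eef_pos: [0.3973, -0.1729, 0.2167]
tool_rot: [-0.075, 0.712, -0.695, 0.063]
ft_force: [0.2, -0.1, 0.3]
grip_width: 0.0848
```

```bash
python3 til.py
```

```text
now [ 0.397 -0.173  0.217] yaw -168.8 rad -0.0265 tan 0.0126 [-0.419  0.138 -0.162  1.298  0.012  2.527]
```

Request:
move_arm --increments '[{"grip": 0,"linear": [0,0,0],"twist": -0.03},{"grip": 0,"linear": [0,0,0],"twist": -0.03},{"grip": 0,"linear": [0,0,0],"twist": -0.03},{"grip": 0,"linear": [0,0,0],"twist": -0.03},{"grip": 0,"linear": [0,0,0],"twist": 0}]'

```text
clock: 23.6
eef_pos: [0.4, -0.1743, 0.2216]
tool_rot: [-0.168, 0.695, -0.68, 0.163]
ft_force: [-0.4, -0.3, 0.1]
grip_width: 0.0854
```

```bash
python3 til.py
```

```text
now [ 0.4   -0.174  0.222] yaw -152.9 rad -0.0185 tan 0.0125 [-0.419  0.135 -0.152  1.303  0.012  2.25 ]
```

Request:
move_arm --increments '[{"grip": 0,"linear": [0,0,0],"twist": -0.035},{"grip": 0,"linear": [0,0,0],"twist": -0.035},{"grip": 0,"linear": [0,0,0],"twist": -0.035},{"grip": 0,"linear": [0,0,0],"twist": -0.035},{"grip": 0,"linear": [0,0,0],"twist": -0.035}]'

```text
clock: 24.1
eef_pos: [0.4017, -0.1751, 0.2248]
tool_rot: [-0.291, 0.651, -0.638, 0.291]
ft_force: [0.2, 0.5, -0.9]
grip_width: 0.0855
```

```bash
python3 til.py; python3 plan.py .452 -.203 .13 -133.5 2
```

```text
now [ 0.402 -0.175  0.225] yaw -131.4 rad -0.0136 tan 0.0125 [-0.42   0.133 -0.146  1.306  0.012  1.874]
t 24.1 from [ 0.4017 -0.1751  0.2248] yaw -131.4 j [-0.42  0.13 -0.15  1.31  0.01  1.87] F [ 0.2  0.5 -0.9] w 0.0855
mm/row 11.1 deg/row 0.21  j6 end ~1.91
tool down axis [-0.008  0.017 -1.   ]
[-0.006, 0.047, 0.029] 0.0018
[-0.006, 0.047, 0.029] 0.0018
[-0.006, 0.047, 0.029] 0.0018
[-0.006, 0.047, 0.029] 0.0018
[-0.006, 0.047, 0.029] 0.0018
-
[-0.006, 0.047, 0.029] 0.0018
[-0.006, 0.047, 0.029] 0.0018
[-0.007, 0.047, 0.029] 0.0018
[-0.007, 0.047, 0.029] 0.0018
[-0.007, 0.047, 0.029] 0.0018
-
```

Request:
move_arm --increments '[{"grip": 0,"linear": [-0.006,0.047,0.029],"twist": 0.003},{"grip": 0,"linear": [-0.006,0.047,0.029],"twist": 0.003},{"grip": 0,"linear": [-0.006,0.047,0.029],"twist": 0.003},{"grip": 0,"linear": [-0.006,0.047,0.029],"twist": 0.003},{"grip": 0,"linear": [-0.006,0.047,0.029],"twist": 0.003}]'

```text
clock: 24.6
eef_pos: [0.43, -0.191, 0.1753]
tool_rot: [-0.28, 0.655, -0.643, 0.282]
ft_force: [0.1, -0.3, 0.3]
grip_width: 0.0853
```

Request:
move_arm --increments '[{"grip": 0,"linear": [-0.006,0.047,0.029],"twist": 0},{"grip": 0,"linear": [-0.006,0.047,0.029],"twist": 0},{"grip": 0,"linear": [-0.006,0.047,0.029],"twist": 0},{"grip": 0,"linear": [-0.006,0.047,0.029],"twist": 0},{"grip": 0,"linear": [-0.006,0.047,0.029],"twist": 0}]'

```text
clock: 25.1
eef_pos: [0.4568, -0.2069, 0.1223]
tool_rot: [-0.28, 0.655, -0.643, 0.281]
ft_force: [-0.0, 0.8, 0.2]
grip_width: 0.0855
```

```bash
python3 til.py; python3 plan.py .452 -.203 .041 -133.5 2;python3 - <<'E'
from meas import *
im,d,K,Rw,t=cam('top'); lamps(im,d,K,Rw,t)
im,d,K,Rw,t=cam('wrist');print('wrist'); lamps(im,d,K,Rw,t)
E
```

```text
now [ 0.457 -0.207  0.122] yaw -133.3 rad -0.0127 tan 0.0122 [-0.433  0.329 -0.171  1.084  0.012  1.893]
t 25.1 from [ 0.4568 -0.2069  0.1223] yaw -133.3 j [-0.43  0.33 -0.17  1.08  0.01  1.89] F [-0.   0.8  0.2] w 0.0855
mm/row 8.2 deg/row 0.02  j6 end ~1.91
tool down axis [-0.007  0.016 -1.   ]
[0.001, 0.041, -0.002] 0.0002
[0.001, 0.041, -0.002] 0.0002
[0.001, 0.041, -0.002] 0.0002
[0.001, 0.041, -0.002] 0.0002
[0.001, 0.041, -0.002] 0.0002
-
[0.001, 0.041, -0.002] 0.0002
[0.001, 0.041, -0.002] 0.0002
[0.001, 0.041, -0.002] 0.0002
[0.001, 0.041, -0.002] 0.0002
[0.001, 0.041, -0.002] 0.0002
-
rect [237. 236.] 169 xy 434.7 -14.2 size 60 26 longaxis deg 7.7 z 0.074
rect [174. 237.] 163 xy 435.7 179.9 size 59 26 longaxis deg 73.9 z 0.074
wrist
rect [27. 31.] 3153 xy 435.4 -15.6 size 56 26 longaxis deg 8.3 z 0.074
rect [253. 206.] 2531 xy 455.6 -202.2 size 62 25 longaxis deg 45.4 z 0.074
```

Request:
move_arm --increments '[{"grip": 0,"linear": [0,0.041,0],"twist": 0},{"grip": 0,"linear": [0,0.041,-0.002],"twist": 0},{"grip": 0,"linear": [0,0.041,-0.002],"twist": 0},{"grip": 0,"linear": [0,0.041,-0.002],"twist": 0},{"grip": 0,"linear": [0,0.041,-0.002],"twist": 0}]'

```text
clock: 25.7
eef_pos: [0.4552, -0.2049, 0.079]
tool_rot: [-0.28, 0.655, -0.643, 0.281]
ft_force: [-0.0, -0.3, -0.6]
grip_width: 0.0856
```

Request:
move_arm --increments '[{"grip": 0,"linear": [0,0.041,0],"twist": 0},{"grip": 0,"linear": [0,0.041,0],"twist": 0},{"grip": 0,"linear": [0,0.041,0],"twist": 0},{"grip": 0,"linear": [0,0.03,0],"twist": 0},{"grip": 0,"linear": [0,0.015,0],"twist": 0}]'

```text
clock: 26.2
eef_pos: [0.4541, -0.2038, 0.0414]
tool_rot: [-0.281, 0.656, -0.642, 0.28]
ft_force: [-1.3, 0.0, 0.9]
grip_width: 0.0853
```

```bash
python3 til.py; python3 plan.py .454 -.203 .041 -133.5 1
```

```text
now [ 0.454 -0.204  0.041] yaw -133.2 rad -0.0138 tan 0.0123 [-0.429  0.415 -0.285  0.885  0.012  1.896]
t 26.2 from [ 0.4541 -0.2038  0.0414] yaw -133.2 j [-0.43  0.41 -0.29  0.88  0.01  1.9 ] F [-1.3  0.   0.9] w 0.0853
mm/row 0.2 deg/row 0.05  j6 end ~1.91
tool down axis [-0.008  0.017 -1.   ]
[-0.001, 0.0, -0.001] 0.0004
[-0.001, 0.0, -0.001] 0.0004
[-0.001, 0.0, -0.001] 0.0004
[-0.001, 0.0, -0.001] 0.0004
[-0.001, 0.0, -0.001] 0.0004
-
```

Good; close and lift slowly.

Request:
move_arm --increments '[{"grip": 1,"linear": [0,0,0],"twist": 0},{"grip": 1,"linear": [0,0,0],"twist": 0},{"grip": 1,"linear": [0,0,0],"twist": 0},{"grip": 1,"linear": [0,0,0],"twist": 0},{"grip": 1,"linear": [0,0,0],"twist": 0}]'

```text
clock: 26.7
eef_pos: [0.4548, -0.2042, 0.0418]
tool_rot: [-0.28, 0.655, -0.643, 0.281]
ft_force: [-0.5, -0.3, -0.6]
grip_width: 0.0252
```

Request:
move_arm --increments '[{"grip": 1,"linear": [0,-0.05,0],"twist": 0},{"grip": 1,"linear": [0,-0.1,0],"twist": 0},{"grip": 1,"linear": [0,-0.1,0],"twist": 0},{"grip": 1,"linear": [0,-0.1,0],"twist": 0},{"grip": 1,"linear": [0,-0.1,0],"twist": 0}]'

```text
clock: 27.2
eef_pos: [0.4518, -0.2041, 0.1333]
tool_rot: [-0.283, 0.658, -0.64, 0.278]
ft_force: [0.9, 0.1, -2.2]
grip_width: 0.0251
```

```bash
python3 til.py; python3 plan.py .6365 -.155 .14 0 4
```

```text
now [ 0.452 -0.204  0.133] yaw -133.2 rad -0.0222 tan 0.0123 [-0.432  0.315 -0.159  1.119  0.012  1.894]
t 27.2 from [ 0.4518 -0.2041  0.1333] yaw -133.2 j [-0.43  0.32 -0.16  1.12  0.01  1.89] F [ 0.9  0.1 -2.2] w 0.0251
mm/row 9.6 deg/row 6.66  j6 end ~-0.24
tool down axis [-0.015  0.02  -1.   ]
[-0.041, -0.002, 0.025] -0.0581
[-0.037, -0.002, 0.03] -0.0581
[-0.034, -0.002, 0.034] -0.0581
[-0.03, -0.002, 0.038] -0.0581
[-0.025, -0.002, 0.041] -0.0581
-
[-0.02, -0.002, 0.043] -0.0581
[-0.015, -0.002, 0.045] -0.0581
[-0.01, -0.002, 0.047] -0.0581
[-0.004, -0.002, 0.048] -0.0581
[0.001, -0.002, 0.048] -0.0581
-
[0.007, -0.002, 0.047] -0.0581
[0.012, -0.002, 0.046] -0.0581
[0.018, -0.002, 0.044] -0.0581
[0.023, -0.002, 0.042] -0.0581
[0.027, -0.002, 0.039] -0.0581
-
[0.032, -0.002, 0.036] -0.0581
[0.036, -0.002, 0.032] -0.0581
[0.039, -0.002, 0.027] -0.0581
[0.042, -0.002, 0.023] -0.0581
[0.044, -0.002, 0.018] -0.0581
-
```

Request:
move_arm --increments '[{"grip": 1,"linear": [-0.041,0,0.025],"twist": -0.058},{"grip": 1,"linear": [-0.037,0,0.03],"twist": -0.058},{"grip": 1,"linear": [-0.034,0,0.034],"twist": -0.058},{"grip": 1,"linear": [-0.03,0,0.038],"twist": -0.058},{"grip": 1,"linear": [-0.025,0,0.041],"twist": -0.058}]'

```text
clock: 27.7
eef_pos: [0.5004, -0.1924, 0.1407]
tool_rot: [-0.458, 0.543, -0.531, 0.462]
ft_force: [1.1, -0.3, -2.3]
grip_width: 0.0253
```

Request:
move_arm --increments '[{"grip": 1,"linear": [-0.02,0,0.043],"twist": -0.058},{"grip": 1,"linear": [-0.015,0,0.045],"twist": -0.058},{"grip": 1,"linear": [-0.01,0,0.047],"twist": -0.058},{"grip": 1,"linear": [-0.004,0,0.048],"twist": -0.058},{"grip": 1,"linear": [0.001,0,0.048],"twist": -0.058}]'

```text
clock: 28.2
eef_pos: [0.547, -0.1776, 0.1432]
tool_rot: [-0.596, 0.381, -0.37, 0.603]
ft_force: [-0.1, -0.5, -1.3]
grip_width: 0.0253
```

Request:
move_arm --increments '[{"grip": 1,"linear": [0.007,0,0.047],"twist": -0.058},{"grip": 1,"linear": [0.012,0,0.046],"twist": -0.058},{"grip": 1,"linear": [0.018,0,0.044],"twist": -0.058},{"grip": 1,"linear": [0.023,0,0.042],"twist": -0.058},{"grip": 1,"linear": [0.027,0,0.039],"twist": -0.058}]'

```text
clock: 28.7
eef_pos: [0.5928, -0.1619, 0.1452]
tool_rot: [-0.679, 0.185, -0.175, 0.689]
ft_force: [-0.1, 0.1, -2.0]
grip_width: 0.0252
```

```bash
python3 til.py; python3 plan.py .6365 -.155 .12 0 1
```

```text
now [ 0.593 -0.162  0.145] yaw -29.5 rad -0.0142 tan 0.0141 [-0.274  0.524  0.198  1.259  0.014  0.241]
t 28.7 from [ 0.5928 -0.1619  0.1452] yaw -29.5 j [-0.27  0.52  0.2   1.26  0.01  0.24] F [-0.1  0.1 -2. ] w 0.0252
mm/row 10.2 deg/row 5.90  j6 end ~-0.24
tool down axis [-0.01   0.017 -1.   ]
[0.035, 0.025, 0.027] -0.0515
[0.038, 0.025, 0.024] -0.0515
[0.04, 0.025, 0.02] -0.0515
[0.042, 0.025, 0.015] -0.0515
[0.043, 0.025, 0.011] -0.0515
-
```

Request:
move_arm --increments '[{"grip": 1,"linear": [0.035,0.02,0.027],"twist": -0.0515},{"grip": 1,"linear": [0.038,0.02,0.024],"twist": -0.0515},{"grip": 1,"linear": [0.04,0.02,0.02],"twist": -0.0515},{"grip": 1,"linear": [0.042,0.02,0.015],"twist": -0.0515},{"grip": 1,"linear": [0.04,0.02,0.01],"twist": -0.05}]'

```text
clock: 29.2
eef_pos: [0.6371, -0.1539, 0.127]
tool_rot: [-0.701, -0.003, 0.011, 0.713]
ft_force: [0.3, -0.6, -1.9]
grip_width: 0.0252
```

Request:
move_arm --increments '[{"grip": 1,"linear": [0,0,0],"twist": 0},{"grip": 1,"linear": [0,0,0],"twist": 0},{"grip": 1,"linear": [0,0,0],"twist": 0},{"grip": 1,"linear": [0,0,0],"twist": 0},{"grip": 1,"linear": [0,0,0],"twist": 0}]'

```text
clock: 29.7
eef_pos: [0.6359, -0.1537, 0.1275]
tool_rot: [-0.701, -0.001, 0.01, 0.713]
ft_force: [0.2, 0.5, -1.4]
grip_width: 0.025
```

```bash
python3 til.py; python3 plan.py .6365 -.155 .105 0 1; python3 - <<'E'
from meas import *
im,d,K,Rw,t=cam('wrist');np.savez('w2.npz',im=im,d=d,K=K,Rw=Rw,t=t); cv2.imwrite('pics/w2.png',cv2.resize(im,(768,576),interpolation=3))
E
```

```text
now [ 0.636 -0.154  0.128] yaw 0.9 rad -0.0164 tan 0.0144 [-0.244  0.617  0.31   1.28   0.014 -0.259]
t 29.7 from [ 0.6359 -0.1537  0.1275] yaw 0.9 j [-0.24  0.62  0.31  1.28  0.01 -0.26] F [ 0.2  0.5 -1.4] w 0.025
mm/row 4.5 deg/row 0.17  j6 end ~-0.24
tool down axis [-0.013  0.018 -1.   ]
[0.001, 0.023, -0.002] 0.0015
[0.001, 0.023, -0.002] 0.0015
[0.001, 0.023, -0.002] 0.0015
[0.001, 0.023, -0.002] 0.0015
[0.001, 0.023, -0.002] 0.0015
-
```

View pics/w2.png

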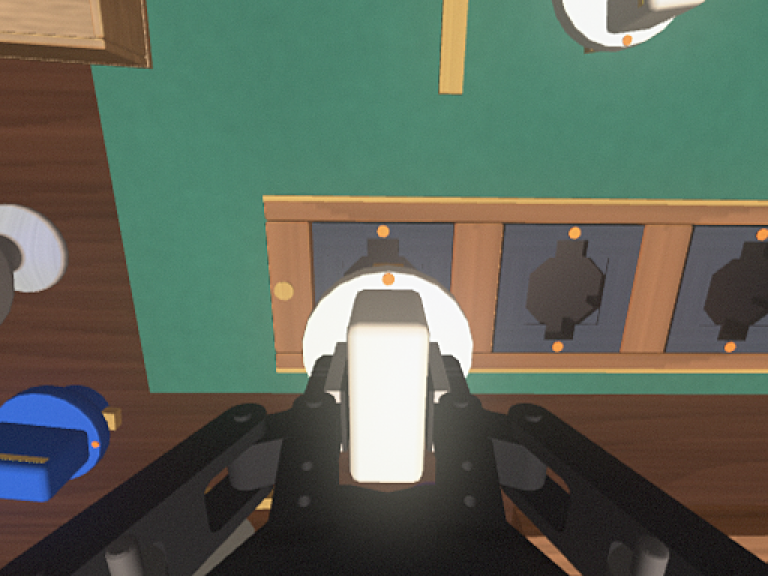

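```bash
cat > held.py <<'E'
from meas import *
from scipy.optimize import least_squares
def held(a,zt,base=0.033,p=None):
    im,d,K,Rw,t=a; P=cloud(d,K,Rw,t); hs=cv2.cvtColor(im,cv2.COLOR_BGR2HSV)
    m=(np.abs(P[...,2]-zt)<.006)&(hs[...,1]<60)&(hs[...,2]>110)&(np.hypot(P[...,0]-p[0],P[...,1]-p[1])<.05)
    e=m&~cv2.erode(m.astype(np.uint8),np.ones((3,3))).astype(bool)
    v,u=np.nonzero(e); q=np.array([ray(x,y,zt,K,Rw,t)[:2] for x,y in zip(u,v)])
    r=np.hypot(*(q-p[:2]).T); q=q[r>.030]
    f=least_squares(lambda c:np.hypot(q[:,0]-c[0],q[:,1]-c[1])-.036,p[:2],loss='soft_l1',f_scale=.001)
    print('disc centre',f.x.round(4),'n',len(q),'res',np.abs(f.fun).mean().round(4),'median z',np.nanmedian(P[m][:,2]).round(4))
    m=(hs[...,0]>5)&(hs[...,0]<25)&(hs[...,1]>150)&(hs[...,2]>150)
    n,l,s,c=cv2.connectedComponentsWithStats(m.astype(np.uint8))
    for i in range(1,n):
        if 6<=s[i,4]<80: 
            z=np.nanmedian(P[l==i][:,2]); zz=zt if abs(z-zt)<.01 else .033
            print('dot',(c[i]*1.5).round(),s[i,4],ray(*c[i],zz,K,Rw,t).round(4),'depth z',z.round(3))
E
python3 - <<'E'
from held import *
f=np.load('w2.npz'); held([f[k] for k in ('im','d','K','Rw','t')],.1205,p=np.array([.636,-.154]))
E
```

```text
disc centre [ 0.6362 -0.1537] n 357 res 0.0014 median z 0.1199
dot [627.  39.] 24 [ 0.4963 -0.0274  0.033 ] depth z 0.034
dot [382. 231.] 43 [ 0.5994 -0.1551  0.033 ] depth z 0.034
dot [574. 232.] 47 [ 0.599  -0.0399  0.033 ] depth z 0.033
dot [762. 234.] 47 [0.5985 0.0751 0.033 ] depth z 0.033
dot [388. 278.] 40 [ 0.6033 -0.1535  0.1205] depth z 0.121
dot [557. 346.] 37 [ 0.674  -0.0398  0.033 ] depth z 0.034
dot [729. 346.] 38 [0.6734 0.0753 0.033 ] depth z 0.033
dot [ 95. 444.] 12 [ 0.7508 -0.3534  0.033 ] depth z 0.034
```

Request:
move_arm --increments '[{"grip": 1,"linear": [0.001,0.045,-0.002],"twist": 0.004},{"grip": 1,"linear": [0.001,0.045,-0.002],"twist": 0.004},{"grip": 1,"linear": [0.001,0.045,-0.002],"twist": 0},{"grip": 1,"linear": [0.001,0.045,-0.002],"twist": 0},{"grip": 1,"linear": [0.001,0.03,-0.002],"twist": 0}]'

```text
clock: 30.25
eef_pos: [0.6363, -0.1553, 0.0826]
tool_rot: [-0.701, 0.005, 0.003, 0.713]
ft_force: [0.5, -0.7, -2.3]
grip_width: 0.0252
```

```bash
python3 til.py; python3 plan.py .6367 -.155 .070 0 1
```

```text
now [ 0.636 -0.155  0.083] yaw -0.2 rad -0.0156 tan 0.0144 [-0.246  0.649  0.246  1.183  0.014 -0.242]
t 30.25 from [ 0.6363 -0.1553  0.0826] yaw -0.2 j [-0.25  0.65  0.25  1.18  0.01 -0.24] F [ 0.5 -0.7 -2.3] w 0.0252
mm/row 2.5 deg/row 0.04  j6 end ~-0.24
tool down axis [-0.012  0.018 -1.   ]
[0.001, 0.013, 0.0] -0.0003
[0.001, 0.013, 0.0] -0.0003
[0.001, 0.013, 0.0] -0.0003
[0.001, 0.013, 0.0] -0.0003
[0.001, 0.013, 0.0] -0.0003
-
```

Request:
move_arm --increments '[{"grip": 1,"linear": [0.001,0.02,0],"twist": 0},{"grip": 1,"linear": [0,0.02,0],"twist": 0},{"grip": 1,"linear": [0,0.02,0],"twist": 0},{"grip": 1,"linear": [0,0.02,0],"twist": 0},{"grip": 1,"linear": [0,0.02,0],"twist": 0}]'

```text
clock: 30.75
eef_pos: [0.6359, -0.1548, 0.0597]
tool_rot: [-0.701, 0.006, 0.003, 0.713]
ft_force: [-0.1, 1.0, -2.2]
grip_width: 0.025
```

```bash
python3 til.py; python3 plan.py .6367 -.155 .056 0 1
```

```text
now [ 0.636 -0.155  0.06 ] yaw -0.2 rad -0.0171 tan 0.0144 [-0.245  0.668  0.217  1.137  0.014 -0.242]
t 30.75 from [ 0.6359 -0.1548  0.0597] yaw -0.2 j [-0.25  0.67  0.22  1.14  0.01 -0.24] F [-0.1  1.  -2.2] w 0.025
mm/row 0.8 deg/row 0.04  j6 end ~-0.24
tool down axis [-0.013  0.018 -1.   ]
[0.001, 0.004, -0.0] -0.0003
[0.001, 0.004, -0.0] -0.0003
[0.001, 0.004, -0.0] -0.0003
[0.001, 0.004, -0.0] -0.0003
[0.001, 0.004, -0.0] -0.0003
-
```

Request:
move_arm --increments '[{"grip": 1,"linear": [0.002,0.015,0],"twist": 0},{"grip": 1,"linear": [0.002,0.015,0],"twist": 0},{"grip": 1,"linear": [0,0.015,0],"twist": 0},{"grip": 1,"linear": [0,0.015,0],"twist": 0},{"grip": 1,"linear": [0,0.015,0],"twist": 0}]'

```text
clock: 31.25
eef_pos: [0.6364, -0.1546, 0.0566]
tool_rot: [-0.701, 0.004, 0.002, 0.713]
ft_force: [-6.0, 2.0, 10.6]
grip_width: 0.0256
```

Request:
move_arm --increments '[{"grip": 1,"linear": [0,0,0],"twist": 0.06},{"grip": 1,"linear": [0,0.003,0],"twist": 0.06},{"grip": 1,"linear": [0,0.003,0],"twist": 0.06},{"grip": 1,"linear": [0,0.003,0],"twist": 0.06},{"grip": 1,"linear": [0,0.003,0],"twist": 0.06}]'

```text
clock: 31.75
eef_pos: [0.6381, -0.1549, 0.0575]
tool_rot: [-0.668, 0.221, -0.216, 0.677]
ft_force: [-0.3, -0.2, -1.5]
grip_width: 0.0252
```

Request:
move_arm --increments '[{"grip": 1,"linear": [0,0.003,0],"twist": 0.06},{"grip": 1,"linear": [0,0.003,0],"twist": 0.06},{"grip": 1,"linear": [0,0.003,0],"twist": 0.06},{"grip": 1,"linear": [0,0.003,0],"twist": 0.06},{"grip": 1,"linear": [0,0.003,0],"twist": 0.06}]'

```text
clock: 32.25
eef_pos: [0.6395, -0.1547, 0.0566]
tool_rot: [-0.569, 0.417, -0.412, 0.577]
ft_force: [-0.7, 0.9, 0.0]
grip_width: 0.025
```

```bash
python3 til.py; python3 plan.py .6367 -.155 .056 -90 1;  python3 -c "
from h import *
print(np.round(bot.get_obs()['ft_torque'],2))"
```

```text
now [ 0.64  -0.155  0.057] yaw -71.8 rad -0.0017 tan 0.014 [-0.244  0.666  0.204  1.111  0.014  1.009]
t 32.25 from [ 0.6395 -0.1547  0.0566] yaw -71.8 j [-0.24  0.67  0.2   1.11  0.01  1.01] F [-0.7  0.9  0. ] w 0.025
mm/row 0.6 deg/row 3.65  j6 end ~1.33
tool down axis [ 0.002  0.014 -1.   ]
[-0.001, 0.001, -0.003] 0.0318
[-0.0, 0.001, -0.003] 0.0318
[-0.0, 0.001, -0.003] 0.0318
[-0.0, 0.001, -0.003] 0.0318
[0.0, 0.001, -0.003] 0.0318
-
[0.09 0.28 0.07]
```

Request:
move_arm --increments '[{"grip": 1,"linear": [0,0.003,-0.003],"twist": 0.05},{"grip": 1,"linear": [0,0.003,-0.003],"twist": 0.05},{"grip": 1,"linear": [0,0.003,-0.003],"twist": 0.04},{"grip": 1,"linear": [0,0.003,0],"twist": 0.03},{"grip": 1,"linear": [0,0,0],"twist": 0.03}]'

```text
clock: 32.75
eef_pos: [0.6368, -0.1538, 0.0567]
tool_rot: [-0.472, 0.526, -0.519, 0.48]
ft_force: [2.3, -1.9, -6.0]
grip_width: 0.0254
```

```bash
python3 til.py;  python3 -c "
from h import *
print(np.round(bot.get_obs()['ft_torque'],2))"
```

```text
now [ 0.637 -0.154  0.057] yaw -95.3 rad -0.0025 tan 0.0144 [-0.244  0.661  0.196  1.108  0.014  1.42 ]
[-0.35 -0.55  2.22]
```

Request:
move_arm --increments '[{"grip": 1,"linear": [0,-0.03,0],"twist": 0},{"grip": 1,"linear": [0,-0.03,0],"twist": 0},{"grip": 1,"linear": [0,-0.03,0],"twist": 0},{"grip": 1,"linear": [0,-0.03,0],"twist": 0},{"grip": 1,"linear": [0,-0.03,0],"twist": 0}]'

```text
clock: 33.25
eef_pos: [0.6368, -0.1535, 0.07]
tool_rot: [-0.479, 0.525, -0.513, 0.482]
ft_force: [13.8, -4.7, -40.2]
grip_width: 0.0255
```

```bash
python3 til.py
```

```text
now [ 0.637 -0.154  0.07 ] yaw -94.4 rad -0.012 tan 0.0126 [-0.242  0.656  0.224  1.151  0.013  1.405]
```

Request:
move_arm --increments '[{"grip": 1,"linear": [0,0,0],"twist": 0},{"grip": 1,"linear": [0,0,0],"twist": 0},{"grip": 0,"linear": [0,0,0],"twist": 0},{"grip": 0,"linear": [0,0,0],"twist": 0},{"grip": 0,"linear": [0,0,0],"twist": 0}]'

```text
clock: 33.75
eef_pos: [0.638, -0.1538, 0.0736]
tool_rot: [-0.477, 0.525, -0.514, 0.482]
ft_force: [0.3, 0.3, 0.3]
grip_width: 0.0678
```

Request:
move_arm --increments '[{"grip": 0,"linear": [0,0,0],"twist": 0},{"grip": 0,"linear": [0,-0.1,0],"twist": 0},{"grip": 0,"linear": [0,-0.1,0],"twist": 0},{"grip": 0,"linear": [0,-0.1,0],"twist": 0},{"grip": 0,"linear": [0,-0.1,0],"twist": 0}]'

```text
clock: 34.25
eef_pos: [0.6362, -0.155, 0.1565]
tool_rot: [-0.477, 0.527, -0.514, 0.48]
ft_force: [0.7, -0.4, -0.4]
grip_width: 0.0853
```

```bash
python3 til.py; python3 - <<'E'
from meas import *
im,d,K,Rw,t=cam('top'); lamps(im,d,K,Rw,t)
im,d,K,Rw,t=cam('wrist');print('wrist'); lamps(im,d,K,Rw,t,base=.025); cv2.imwrite('pics/w3.png',cv2.resize(im,(640,480)))
E
python3 plan.py .436 -.015 .17 8 3
```

```text
now [ 0.636 -0.155  0.157] yaw -94.8 rad -0.0121 tan 0.0142 [-0.246  0.599  0.355  1.339  0.014  1.41 ]
rect [359. 184.] 60 xy 590.1 -401.8 size 73 23 longaxis deg -86.2 z 0.087
rect [174. 237.] 163 xy 435.7 179.9 size 59 26 longaxis deg 73.9 z 0.074
wrist
rect [256. 199.] 2177 xy 636.8 -151.6 size 62 25 longaxis deg 88.3 z 0.098
t 34.35 from [ 0.6386 -0.1557  0.1597] yaw -94.8 j [-0.25  0.6   0.36  1.34  0.01  1.41] F [ 0.8 -0.4  0. ] w 0.0852
mm/row 16.5 deg/row 6.86  j6 end ~-0.17
tool down axis [-0.001  0.015 -1.   ]
[-0.041, -0.003, -0.071] -0.0598
[-0.049, -0.003, -0.066] -0.0598
[-0.057, -0.003, -0.059] -0.0598
[-0.063, -0.003, -0.052] -0.0598
[-0.069, -0.003, -0.044] -0.0598
-
[-0.074, -0.003, -0.036] -0.0598
[-0.078, -0.003, -0.027] -0.0598
[-0.08, -0.003, -0.017] -0.0598
[-0.082, -0.003, -0.007] -0.0598
[-0.082, -0.003, 0.002] -0.0598
-
[-0.081, -0.003, 0.012] -0.0598
[-0.079, -0.003, 0.022] -0.0598
[-0.076, -0.003, 0.031] -0.0598
[-0.072, -0.003, 0.04] -0.0598
[-0.067, -0.003, 0.048] -0.0598
-
```

View pics/w3.png

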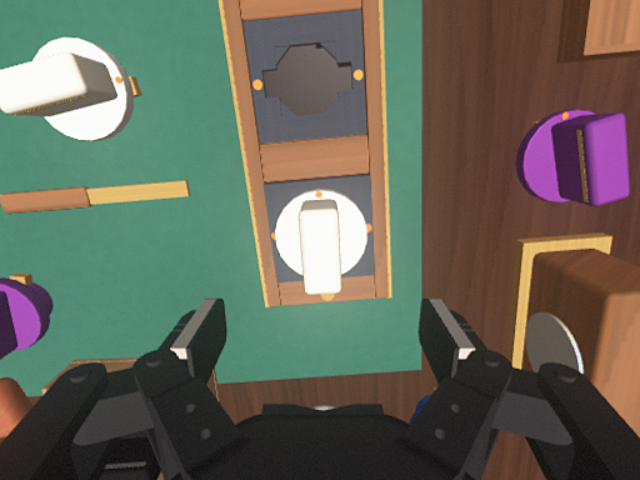

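Request:
move_arm --increments '[{"grip": 0,"linear": [-0.041,0,-0.071],"twist": -0.06},{"grip": 0,"linear": [-0.049,0,-0.066],"twist": -0.06},{"grip": 0,"linear": [-0.057,0,-0.059],"twist": -0.06},{"grip": 0,"linear": [-0.063,0,-0.052],"twist": -0.06},{"grip": 0,"linear": [-0.069,0,-0.044],"twist": -0.06}]'

```text
clock: 34.85
eef_pos: [0.569, -0.1092, 0.1576]
tool_rot: [-0.61, 0.353, -0.347, 0.619]
ft_force: [-0.4, 0.8, -0.3]
grip_width: 0.0854
```

Request:
move_arm --increments '[{"grip": 0,"linear": [-0.074,0,-0.036],"twist": -0.06},{"grip": 0,"linear": [-0.078,0,-0.027],"twist": -0.06},{"grip": 0,"linear": [-0.08,0,-0.017],"twist": -0.06},{"grip": 0,"linear": [-0.082,0,-0.007],"twist": -0.06},{"grip": 0,"linear": [-0.082,0,0.002],"twist": -0.06}]'

```text
clock: 35.35
eef_pos: [0.4942, -0.0622, 0.1546]
tool_rot: [-0.687, 0.148, -0.142, 0.697]
ft_force: [-0.6, -0.3, 0.3]
grip_width: 0.0851
```

Request:
move_arm --increments '[{"grip": 0,"linear": [-0.081,0,0.012],"twist": -0.06},{"grip": 0,"linear": [-0.079,0,0.022],"twist": -0.06},{"grip": 0,"linear": [-0.076,0,0.031],"twist": -0.06},{"grip": 0,"linear": [-0.07,0,0.04],"twist": -0.05},{"grip": 0,"linear": [-0.06,0,0.04],"twist": -0.03}]'

```text
clock: 35.85
eef_pos: [0.4201, -0.0184, 0.1525]
tool_rot: [-0.699, -0.043, 0.048, 0.712]
ft_force: [-0.4, -0.1, 0.5]
grip_width: 0.085
```

```bash
python3 til.py;  python3 - <<'E'
from meas import *
bot.camera('wrist')
im,d,K,Rw,t=cam('wrist');print('wrist'); lamps(im,d,K,Rw,t); 
im,d,K,Rw,t=cam('top');print('top'); lamps(im,d,K,Rw,t); 
E
python3 plan.py .435 -.015 .041 8 2
```

```text
now [ 0.42  -0.018  0.152] yaw 7.4 rad -0.0088 tan 0.0169 [-0.056  0.147 -0.327  1.106  0.017 -0.184]
wrist
rect [233. 238.] 1738 xy 459.8 -33.1 size 65 26 longaxis deg 8.6 z 0.074
rect [455. 237.] 1845 xy 433.0 171.6 size 74 27 longaxis deg 73.2 z 0.073
rect [109. 350.] 142 xy 601.4 -151.1 size 23 13 longaxis deg 87.8 z 0.058
rect [106. 373.] 100 xy 635.7 -153.8 size 29 13 longaxis deg 88.4 z 0.084
top
rect [280. 178.] 158 xy 619.0 -148.9 size 69 43 longaxis deg 71.5 z 0.059
rect [358. 184.] 60 xy 590.1 -401.8 size 73 23 longaxis deg -86.2 z 0.086
rect [174. 237.] 163 xy 435.3 178.5 size 62 26 longaxis deg 73.9 z 0.074
t 36.0 from [ 0.4207 -0.0187  0.1528] yaw 7.1 j [-0.06  0.15 -0.33  1.11  0.02 -0.18] F [0.7 0.6 0.4] w 0.0851
mm/row 11.3 deg/row 0.09  j6 end ~-0.17
tool down axis [-0.008  0.017 -1.   ]
[0.008, 0.056, -0.0] -0.0008
[0.008, 0.056, -0.0] -0.0008
[0.008, 0.056, -0.0] -0.0008
[0.008, 0.056, -0.0] -0.0008
[0.008, 0.056, -0.0] -0.0008
-
[0.008, 0.056, -0.0] -0.0008
[0.008, 0.056, -0.0] -0.0008
[0.008, 0.056, -0.0] -0.0008
[0.008, 0.056, -0.0] -0.0008
[0.008, 0.056, -0.0] -0.0008
-
```

```bash
python3 plan.py .459 -.033 .115 8.5 1
```

```text
t 36.0 from [ 0.4207 -0.0187  0.1528] yaw 7.1 j [-0.06  0.15 -0.33  1.11  0.02 -0.18] F [0.7 0.6 0.4] w 0.0851
mm/row 11.1 deg/row 0.27  j6 end ~-0.22
tool down axis [-0.008  0.017 -1.   ]
[0.036, 0.037, -0.02] -0.0024
[0.036, 0.037, -0.02] -0.0024
[0.036, 0.037, -0.02] -0.0024
[0.036, 0.037, -0.02] -0.0024
[0.036, 0.037, -0.02] -0.0024
-
```

Request:
move_arm --increments '[{"grip": 0,"linear": [0.036,0.037,-0.02],"twist": -0.002},{"grip": 0,"linear": [0.036,0.037,-0.02],"twist": -0.002},{"grip": 0,"linear": [0.036,0.037,-0.02],"twist": -0.002},{"grip": 0,"linear": [0.036,0.037,-0.02],"twist": -0.002},{"grip": 0,"linear": [0.036,0.037,-0.02],"twist": -0.002}]'

```text
clock: 36.5
eef_pos: [0.4649, -0.0357, 0.1121]
tool_rot: [-0.699, -0.049, 0.051, 0.711]
ft_force: [0.3, -0.1, -0.7]
grip_width: 0.0855
```

```bash
python3 til.py;  python3 - <<'E'
from meas import *
bot.camera('wrist')
im,d,K,Rw,t=cam('wrist');print('wrist'); lamps(im,d,K,Rw,t);  cv2.imwrite('pics/w4.png',cv2.resize(im,(640,480)))
E
python3 plan.py .459 -.033 .041 8.5 2
```

```text
now [ 0.465 -0.036  0.112] yaw 8.1 rad -0.0052 tan 0.0159 [-0.087  0.27  -0.285  1.022  0.016 -0.229]
wrist
rect [261. 210.] 2765 xy 461.5 -33.5 size 62 25 longaxis deg 8.3 z 0.074
rect [504. 199.] 450 xy 430.7 137.8 size 29 15 longaxis deg 24.3 z 0.062
rect [109. 349.] 114 xy 603.0 -146.2 size 19 10 longaxis deg 86.9 z 0.058
rect [122. 378.] 97 xy 634.2 -137.3 size 22 16 longaxis deg 15.5 z 0.084
t 36.6 from [ 0.4644 -0.0357  0.1116] yaw 8.1 j [-0.09  0.27 -0.29  1.02  0.02 -0.23] F [-0.2 -0.2 -0.4] w 0.0852
mm/row 7.1 deg/row 0.04  j6 end ~-0.22
tool down axis [-0.006  0.016 -1.   ]
[-0.002, 0.035, 0.001] -0.0004
[-0.002, 0.035, 0.001] -0.0004
[-0.002, 0.035, 0.001] -0.0004
[-0.002, 0.035, 0.001] -0.0004
[-0.002, 0.035, 0.001] -0.0004
-
[-0.002, 0.035, 0.001] -0.0004
[-0.002, 0.035, 0.001] -0.0004
[-0.002, 0.035, 0.001] -0.0004
[-0.002, 0.035, 0.001] -0.0004
[-0.002, 0.035, 0.001] -0.0004
-
```

View pics/w4.png

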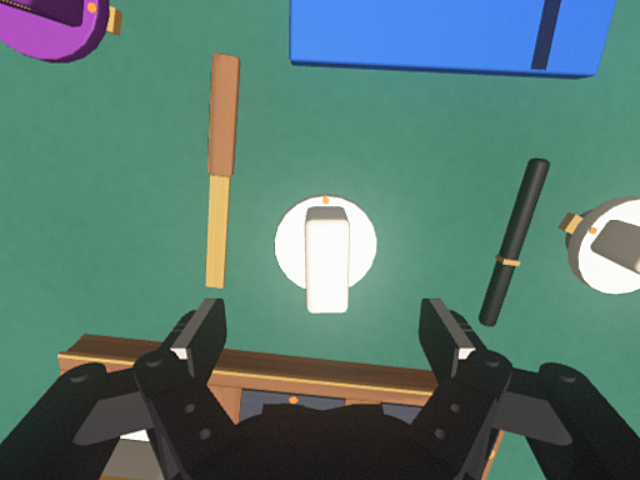

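Request:
move_arm --increments '[{"grip": 0,"linear": [-0.002,0.035,0.001],"twist": 0},{"grip": 0,"linear": [-0.002,0.035,0.001],"twist": 0},{"grip": 0,"linear": [-0.002,0.035,0.001],"twist": 0},{"grip": 0,"linear": [-0.002,0.035,0.001],"twist": 0},{"grip": 0,"linear": [-0.002,0.035,0.001],"twist": 0}]'

```text
clock: 37.1
eef_pos: [0.4617, -0.0342, 0.0744]
tool_rot: [-0.699, -0.048, 0.051, 0.711]
ft_force: [-0.4, 0.7, 0.4]
grip_width: 0.0856
```

Request:
move_arm --increments '[{"grip": 0,"linear": [-0.002,0.035,0.001],"twist": 0},{"grip": 0,"linear": [-0.002,0.035,0.001],"twist": 0},{"grip": 0,"linear": [-0.002,0.035,0],"twist": 0},{"grip": 0,"linear": [0,0.025,0],"twist": 0},{"grip": 0,"linear": [0,0.01,0],"twist": 0}]'

```text
clock: 37.6
eef_pos: [0.4592, -0.0331, 0.0432]
tool_rot: [-0.699, -0.048, 0.052, 0.711]
ft_force: [0.1, 0.7, -0.1]
grip_width: 0.0854
```

```bash
python3 til.py; python3 plan.py .460 -.033 .041 8.5 1
```

```text
now [ 0.459 -0.033  0.043] yaw 8.1 rad -0.0078 tan 0.0162 [-0.083  0.347 -0.388  0.844  0.016 -0.224]
t 37.6 from [ 0.4592 -0.0331  0.0432] yaw 8.1 j [-0.08  0.35 -0.39  0.84  0.02 -0.22] F [ 0.1  0.7 -0.1] w 0.0854
mm/row 0.5 deg/row 0.08  j6 end ~-0.22
tool down axis [-0.007  0.017 -1.   ]
[0.001, 0.002, -0.0] -0.0007
[0.001, 0.002, -0.0] -0.0007
[0.001, 0.002, -0.0] -0.0007
[0.001, 0.002, -0.0] -0.0007
[0.001, 0.002, -0.0] -0.0007
-
```

Request:
move_arm --increments '[{"grip": 1,"linear": [0,0.005,0],"twist": 0},{"grip": 1,"linear": [0,0,0],"twist": 0},{"grip": 1,"linear": [0,0,0],"twist": 0},{"grip": 1,"linear": [0,0,0],"twist": 0},{"grip": 1,"linear": [0,0,0],"twist": 0}]'

```text
clock: 38.1
eef_pos: [0.4602, -0.0333, 0.0427]
tool_rot: [-0.699, -0.049, 0.051, 0.711]
ft_force: [0.6, 0.6, -1.1]
grip_width: 0.0251
```

Request:
move_arm --increments '[{"grip": 1,"linear": [0,-0.05,0],"twist": 0},{"grip": 1,"linear": [0,-0.09,0],"twist": 0},{"grip": 1,"linear": [0,-0.09,0],"twist": 0},{"grip": 1,"linear": [0,-0.09,0],"twist": 0},{"grip": 1,"linear": [0,-0.09,0],"twist": 0}]'

```text
clock: 38.6
eef_pos: [0.4572, -0.0343, 0.1267]
tool_rot: [-0.699, -0.046, 0.054, 0.712]
ft_force: [0.4, 0.3, -0.9]
grip_width: 0.0252
```

```bash
python3 til.py; python3 plan.py .6365 -.040 .13 0 3
```

```text
now [ 0.457 -0.034  0.127] yaw 8.1 rad -0.0142 tan 0.0165 [-0.086  0.247 -0.273  1.065  0.016 -0.227]
t 38.6 from [ 0.4572 -0.0343  0.1267] yaw 8.1 j [-0.09  0.25 -0.27  1.07  0.02 -0.23] F [ 0.4  0.3 -0.9] w 0.0252
mm/row 12.0 deg/row 0.54  j6 end ~-0.06
tool down axis [-0.013  0.017 -1.   ]
[0.059, -0.002, -0.01] 0.0047
[0.059, -0.002, -0.01] 0.0047
[0.059, -0.002, -0.009] 0.0047
[0.059, -0.002, -0.009] 0.0047
[0.059, -0.002, -0.008] 0.0047
-
[0.059, -0.002, -0.007] 0.0047
[0.059, -0.002, -0.007] 0.0047
[0.059, -0.002, -0.006] 0.0047
[0.059, -0.002, -0.006] 0.0047
[0.06, -0.002, -0.005] 0.0047
-
[0.06, -0.002, -0.005] 0.0047
[0.06, -0.002, -0.004] 0.0047
[0.06, -0.002, -0.004] 0.0047
[0.06, -0.002, -0.003] 0.0047
[0.06, -0.002, -0.002] 0.0047
-
```

Request:
move_arm --increments '[{"grip": 1,"linear": [0.059,0,-0.01],"twist": 0.005},{"grip": 1,"linear": [0.059,0,-0.01],"twist": 0.005},{"grip": 1,"linear": [0.059,0,-0.009],"twist": 0.005},{"grip": 1,"linear": [0.059,0,-0.009],"twist": 0.005},{"grip": 1,"linear": [0.059,0,-0.008],"twist": 0.005}]'

```text
clock: 39.1
eef_pos: [0.5192, -0.0364, 0.1333]
tool_rot: [-0.7, -0.03, 0.033, 0.713]
ft_force: [0.4, 0.4, -0.9]
grip_width: 0.0247
```

Request:
move_arm --increments '[{"grip": 1,"linear": [0.059,0,-0.007],"twist": 0.005},{"grip": 1,"linear": [0.059,0,-0.007],"twist": 0.005},{"grip": 1,"linear": [0.059,0,-0.006],"twist": 0.005},{"grip": 1,"linear": [0.059,0,-0.006],"twist": 0.005},{"grip": 1,"linear": [0.06,0,-0.005],"twist": 0.005}]'

```text
clock: 39.6
eef_pos: [0.58, -0.0384, 0.1355]
tool_rot: [-0.701, -0.011, 0.015, 0.713]
ft_force: [0.7, -0.0, -1.9]
grip_width: 0.0253
```

```bash
python3 til.py; python3 plan.py .6365 -.040 .13 0 1
```

```text
now [ 0.58  -0.038  0.135] yaw 2.1 rad -0.0079 tan 0.0174 [-0.075  0.462  0.07   1.187  0.017 -0.112]
t 39.6 from [ 0.58   -0.0384  0.1355] yaw 2.1 j [-0.08  0.46  0.07  1.19  0.02 -0.11] F [ 0.7 -0.  -1.9] w 0.0253
mm/row 11.4 deg/row 0.42  j6 end ~-0.06
tool down axis [-0.007  0.018 -1.   ]
[0.056, 0.005, -0.004] 0.0037
[0.056, 0.005, -0.003] 0.0037
[0.056, 0.005, -0.003] 0.0037
[0.057, 0.005, -0.002] 0.0037
[0.057, 0.005, -0.002] 0.0037
-
```

Request:
move_arm --increments '[{"grip": 1,"linear": [0.056,0.005,-0.003],"twist": 0.004},{"grip": 1,"linear": [0.056,0.005,-0.003],"twist": 0.004},{"grip": 1,"linear": [0.056,0.005,-0.003],"twist": 0.004},{"grip": 1,"linear": [0.056,0.005,-0.002],"twist": 0.004},{"grip": 1,"linear": [0.045,0.005,-0.002],"twist": 0}]'

```text
clock: 40.1
eef_pos: [0.6352, -0.0397, 0.1322]
tool_rot: [-0.701, 0.002, 0.004, 0.714]
ft_force: [0.1, 0.0, -0.9]
grip_width: 0.0254
```

Request:
move_arm --increments '[{"grip": 1,"linear": [0,0,0],"twist": 0},{"grip": 1,"linear": [0,0,0],"twist": 0},{"grip": 1,"linear": [0,0,0],"twist": 0},{"grip": 1,"linear": [0,0,0],"twist": 0},{"grip": 1,"linear": [0,0,0],"twist": 0}]'

```text
clock: 40.6
eef_pos: [0.634, -0.0395, 0.1328]
tool_rot: [-0.7, 0.002, 0.005, 0.714]
ft_force: [-0.1, -0.4, -1.2]
grip_width: 0.0254
```

```bash
python3 til.py; python3 - <<'E'
from held import *
p,M,o=pose(); a=cam('wrist'); cv2.imwrite('pics/w5.png',cv2.resize(a[0],(640,480))); held(a,p[2]-.043+.034,p=p[:2])
E
python3 plan.py .6365 -.040 .08 0 1
```

```text
now [ 0.634 -0.04   0.133] yaw 0.2 rad -0.011 tan 0.0181 [-0.071  0.571  0.243  1.255  0.018 -0.075]
disc centre [ 0.6388 -0.0395] n 322 res 0.0011 median z 0.1241
dot [383. 232.] 45 [ 0.599  -0.0402  0.033 ] depth z 0.033
dot [570. 231.] 42 [0.5984 0.075  0.033 ] depth z 0.033
dot [185. 234.] 47 [ 0.6008 -0.1598  0.033 ] depth z 0.043
dot [453. 241.] 10 [0.6047 0.003  0.033 ] depth z 0.032
dot [386. 288.] 41 [ 0.606  -0.0398  0.1238] depth z 0.125
dot [241. 306.] 19 [ 0.6472 -0.1307  0.033 ] depth z 0.059
dot [555. 342.] 33 [0.6736 0.0752 0.033 ] depth z 0.033
t 40.65 from [ 0.634  -0.0395  0.1328] yaw 0.2 j [-0.07  0.57  0.24  1.25  0.02 -0.07] F [-0.2  0.3 -1.8] w 0.025
mm/row 10.6 deg/row 0.04  j6 end ~-0.06
tool down axis [-0.01   0.019 -1.   ]
[0.003, 0.053, -0.001] 0.0004
[0.003, 0.053, -0.001] 0.0004
[0.003, 0.053, -0.001] 0.0004
[0.003, 0.053, -0.001] 0.0004
[0.003, 0.053, -0.001] 0.0004
-
```

```bash
python3 plan.py .6318 -.0405 .08 0 1
```

```text
t 40.65 from [ 0.634  -0.0395  0.1328] yaw 0.2 j [-0.07  0.57  0.24  1.25  0.02 -0.07] F [-0.2  0.3 -1.8] w 0.025
mm/row 10.6 deg/row 0.04  j6 end ~-0.06
tool down axis [-0.01   0.019 -1.   ]
[-0.002, 0.053, -0.002] 0.0004
[-0.002, 0.053, -0.002] 0.0004
[-0.002, 0.053, -0.002] 0.0004
[-0.002, 0.053, -0.002] 0.0004
[-0.002, 0.053, -0.002] 0.0004
-
```

Request:
move_arm --increments '[{"grip": 1,"linear": [-0.002,0.05,-0.002],"twist": 0},{"grip": 1,"linear": [-0.002,0.05,-0.002],"twist": 0},{"grip": 1,"linear": [-0.002,0.05,-0.002],"twist": 0},{"grip": 1,"linear": [-0.002,0.04,-0.002],"twist": 0},{"grip": 1,"linear": [-0.002,0.03,-0.002],"twist": 0}]'

```text
clock: 41.15
eef_pos: [0.631, -0.0408, 0.0853]
tool_rot: [-0.7, 0.002, 0.005, 0.714]
ft_force: [-0.4, 0.0, -1.4]
grip_width: 0.0248
```

```bash
python3 til.py; python3 - <<'E'
from held import *
p,M,o=pose(); a=cam('wrist');held(a,p[2]-.043+.034,p=p[:2])
E
python3 plan.py .6318 -.0405 .06 0 1
```

```text
now [ 0.631 -0.041  0.085] yaw 0.2 rad -0.0108 tan 0.0181 [-0.073  0.6    0.165  1.147  0.018 -0.077]
disc centre [ 0.6356 -0.0406] n 355 res 0.001 median z 0.0766
dot [387. 254.] 62 [ 0.599  -0.0399  0.033 ] depth z 0.034
dot [615. 253.] 66 [0.5985 0.0751 0.033 ] depth z 0.034
dot [142. 259.] 76 [ 0.6017 -0.161   0.033 ] depth z 0.043
dot [386. 288.] 41 [ 0.6029 -0.0412  0.0763] depth z 0.077
dot [682. 332.] 6 [0.6422 0.119  0.033 ] depth z 0.032
dot [211. 348.] 27 [ 0.6502 -0.1332  0.033 ] depth z 0.059
dot [671. 380.] 10 [0.6713 0.1192 0.033 ] depth z 0.032
dot [593. 384.] 50 [0.6737 0.0754 0.033 ] depth z 0.033
t 41.2 from [ 0.6301 -0.0408  0.0841] yaw 0.2 j [-0.07  0.6   0.16  1.15  0.02 -0.08] F [-0.6  0.1 -2.6] w 0.0251
mm/row 4.8 deg/row 0.04  j6 end ~-0.06
tool down axis [-0.012  0.019 -1.   ]
[0.002, 0.024, -0.0] 0.0004
[0.002, 0.024, -0.0] 0.0004
[0.002, 0.024, -0.0] 0.0004
[0.002, 0.024, -0.0] 0.0004
[0.002, 0.024, -0.0] 0.0004
-
```

Request:
move_arm --increments '[{"grip": 1,"linear": [0.003,0.02,0.001],"twist": 0},{"grip": 1,"linear": [0.002,0.02,0.001],"twist": 0},{"grip": 1,"linear": [0.002,0.02,0.001],"twist": 0},{"grip": 1,"linear": [0.002,0.02,0],"twist": 0},{"grip": 1,"linear": [0.002,0.02,0],"twist": 0}]'

```text
clock: 41.7
eef_pos: [0.633, -0.0398, 0.0629]
tool_rot: [-0.7, 0.002, 0.005, 0.714]
ft_force: [0.0, 0.3, -1.9]
grip_width: 0.0254
```

Request:
move_arm --increments '[{"grip": 1,"linear": [0.001,0.015,0],"twist": 0},{"grip": 1,"linear": [0,0.015,0],"twist": 0},{"grip": 1,"linear": [0,0.015,0],"twist": 0},{"grip": 1,"linear": [0,0.015,0],"twist": 0},{"grip": 1,"linear": [0,0.015,0],"twist": 0}]'

```text
clock: 42.2
eef_pos: [0.6333, -0.0396, 0.0575]
tool_rot: [-0.701, 0.001, 0.003, 0.713]
ft_force: [-5.4, 1.6, 12.3]
grip_width: 0.0256
```

Request:
move_arm --increments '[{"grip": 1,"linear": [0,0,0.0025],"twist": 0.06},{"grip": 1,"linear": [0,0.003,0.0025],"twist": 0.06},{"grip": 1,"linear": [0,0.003,0.0025],"twist": 0.06},{"grip": 1,"linear": [0,0.003,0.0025],"twist": 0.06},{"grip": 1,"linear": [0,0.003,0.0025],"twist": 0.06}]'

```text
clock: 42.7
eef_pos: [0.6352, -0.0372, 0.058]
tool_rot: [-0.668, 0.218, -0.214, 0.679]
ft_force: [-0.1, -0.4, -1.6]
grip_width: 0.0252
```

Request:
move_arm --increments '[{"grip": 1,"linear": [0,0.003,0.0025],"twist": 0.06},{"grip": 1,"linear": [0,0.003,0.0025],"twist": 0.06},{"grip": 1,"linear": [0,0.003,0.0025],"twist": 0.06},{"grip": 1,"linear": [0,0.003,0.0025],"twist": 0.06},{"grip": 1,"linear": [0,0.003,0.0025],"twist": 0.06}]'

```text
clock: 43.2
eef_pos: [0.638, -0.0344, 0.0578]
tool_rot: [-0.568, 0.415, -0.409, 0.581]
ft_force: [-1.7, 0.3, 2.3]
grip_width: 0.0252
```

```bash
python3 til.py; python3 -c "
from h import *
print(np.round(bot.get_obs()['ft_torque'],2))"
```

```text
now [ 0.638 -0.034  0.058] yaw -71.3 rad 0.002 tan 0.0191 [-0.063  0.627  0.135  1.078  0.019  1.182]
[-0.01  0.3   0.07]
```

Request:
move_arm --increments '[{"grip": 1,"linear": [0,0.003,0],"twist": 0.05},{"grip": 1,"linear": [0,0.003,0],"twist": 0.05},{"grip": 1,"linear": [0,0.003,0],"twist": 0.04},{"grip": 1,"linear": [0,0.003,0],"twist": 0.03},{"grip": 1,"linear": [0,0,0],"twist": 0.03}]'

```text
clock: 43.7
eef_pos: [0.6372, -0.0337, 0.0579]
tool_rot: [-0.473, 0.525, -0.517, 0.483]
ft_force: [1.3, -1.3, -3.2]
grip_width: 0.0252
```

```bash
python3 til.py; python3 -c "
from h import *
print(np.round(bot.get_obs()['ft_torque'],2))"
```

```text
now [ 0.637 -0.034  0.058] yaw -95.0 rad 0.0019 tan 0.0188 [-0.062  0.625  0.133  1.077  0.019  1.596]
[-0.38 -0.27  1.84]
```

Request:
move_arm --increments '[{"grip": 1,"linear": [0,-0.03,0],"twist": 0},{"grip": 1,"linear": [0,-0.03,0],"twist": 0},{"grip": 1,"linear": [0,-0.03,0],"twist": 0},{"grip": 1,"linear": [0,-0.03,0],"twist": 0},{"grip": 1,"linear": [0,-0.03,0],"twist": 0}]'

```text
clock: 44.2
eef_pos: [0.6365, -0.033, 0.0713]
tool_rot: [-0.479, 0.525, -0.511, 0.484]
ft_force: [14.8, -1.0, -39.0]
grip_width: 0.0256
```

```bash
python3 til.py
```

```text
now [ 0.636 -0.033  0.071] yaw -94.2 rad -0.0084 tan 0.0183 [-0.06   0.619  0.16   1.12   0.018  1.584]
```

Request:
move_arm --increments '[{"grip": 1,"linear": [0,0,0],"twist": 0},{"grip": 1,"linear": [0,0,0],"twist": 0},{"grip": 0,"linear": [0,0,0],"twist": 0},{"grip": 0,"linear": [0,0,0],"twist": 0},{"grip": 0,"linear": [0,0,0],"twist": 0}]'

```text
clock: 44.7
eef_pos: [0.6375, -0.033, 0.0742]
tool_rot: [-0.477, 0.525, -0.512, 0.484]
ft_force: [-0.2, 0.3, -0.1]
grip_width: 0.0679
```

Request:
move_arm --increments '[{"grip": 0,"linear": [0,0,0],"twist": 0},{"grip": 0,"linear": [0,-0.1,0],"twist": 0},{"grip": 0,"linear": [0,-0.1,0],"twist": 0},{"grip": 0,"linear": [0,-0.1,0],"twist": 0},{"grip": 0,"linear": [0,-0.1,0],"twist": 0}]'

```text
clock: 45.2
eef_pos: [0.6355, -0.0347, 0.1567]
tool_rot: [-0.477, 0.527, -0.512, 0.482]
ft_force: [0.2, 0.7, -0.1]
grip_width: 0.0851
```

```bash
python3 til.py; python3 - <<'E'
from meas import *
im,d,K,Rw,t=cam('wrist');print('wrist'); lamps(im,d,K,Rw,t,base=.025)
im,d,K,Rw,t=cam('top');print('top'); lamps(im,d,K,Rw,t)
E
python3 plan.py .436 .179 .15 -106 4
```

```text
now [ 0.636 -0.035  0.157] yaw -94.5 rad -0.0102 tan 0.0204 [-0.064  0.559  0.287  1.309  0.02   1.586]
wrist
rect [260. 206.] 2241 xy 636.4 -35.0 size 62 25 longaxis deg 88.3 z 0.098
rect [269. 307.] 1045 xy 637.2 -131.8 size 43 25 longaxis deg 89.0 z 0.098
top
rect [280. 178.] 149 xy 618.8 -149.3 size 70 43 longaxis deg 71.5 z 0.06
rect [174. 237.] 162 xy 435.3 178.5 size 62 26 longaxis deg 73.9 z 0.074
t 45.3 from [ 0.6379 -0.0349  0.1596] yaw -94.5 j [-0.06  0.56  0.29  1.31  0.02  1.59] F [-0.2  0.1  0.3] w 0.0855
mm/row 14.7 deg/row 0.57  j6 end ~2.24
tool down axis [-0.002  0.02  -1.   ]
[-0.049, 0.004, -0.055] 0.005
[-0.049, 0.004, -0.055] 0.005
[-0.048, 0.004, -0.056] 0.005
[-0.048, 0.004, -0.056] 0.005
[-0.047, 0.004, -0.056] 0.005
-
[-0.046, 0.004, -0.057] 0.005
[-0.046, 0.004, -0.057] 0.005
[-0.045, 0.004, -0.058] 0.005
[-0.045, 0.004, -0.058] 0.005
[-0.044, 0.004, -0.059] 0.005
-
[-0.044, 0.004, -0.059] 0.005
[-0.043, 0.004, -0.06] 0.005
[-0.042, 0.004, -0.06] 0.005
[-0.042, 0.004, -0.06] 0.005
[-0.041, 0.004, -0.061] 0.005
-
[-0.041, 0.004, -0.061] 0.005
[-0.04, 0.004, -0.062] 0.005
[-0.039, 0.004, -0.062] 0.005
[-0.039, 0.004, -0.062] 0.005
[-0.038, 0.004, -0.063] 0.005
-
```

Request:
move_arm --increments '[{"grip": 0,"linear": [-0.049,0,-0.055],"twist": 0.005},{"grip": 0,"linear": [-0.049,0,-0.055],"twist": 0.005},{"grip": 0,"linear": [-0.048,0,-0.056],"twist": 0.005},{"grip": 0,"linear": [-0.048,0,-0.056],"twist": 0.005},{"grip": 0,"linear": [-0.047,0,-0.056],"twist": 0.005}]'

```text
clock: 45.8
eef_pos: [0.5857, 0.0185, 0.1583]
tool_rot: [-0.46, 0.539, -0.527, 0.469]
ft_force: [0.2, -0.3, 0.9]
grip_width: 0.0853
```

Request:
move_arm --increments '[{"grip": 0,"linear": [-0.046,0,-0.057],"twist": 0.005},{"grip": 0,"linear": [-0.046,0,-0.057],"twist": 0.005},{"grip": 0,"linear": [-0.045,0,-0.058],"twist": 0.005},{"grip": 0,"linear": [-0.045,0,-0.058],"twist": 0.005},{"grip": 0,"linear": [-0.044,0,-0.059],"twist": 0.005}]'

```text
clock: 46.3
eef_pos: [0.5306, 0.0742, 0.1553]
tool_rot: [-0.447, 0.552, -0.538, 0.453]
ft_force: [-0.7, -0.0, 1.0]
grip_width: 0.0852
```

Request:
move_arm --increments '[{"grip": 0,"linear": [-0.044,0,-0.059],"twist": 0.005},{"grip": 0,"linear": [-0.043,0,-0.06],"twist": 0.005},{"grip": 0,"linear": [-0.042,0,-0.06],"twist": 0.005},{"grip": 0,"linear": [-0.042,0,-0.06],"twist": 0.005},{"grip": 0,"linear": [-0.041,0,-0.061],"twist": 0.005}]'

```text
clock: 46.8
eef_pos: [0.4757, 0.1299, 0.1531]
tool_rot: [-0.434, 0.565, -0.549, 0.437]
ft_force: [0.9, 1.0, -0.0]
grip_width: 0.0855
```

```bash
python3 til.py; python3 plan.py .437 .179 .125 -106 1
```

```text
now [0.476 0.13  0.153] yaw -104.0 rad -0.0057 tan 0.0231 [ 0.252  0.281 -0.152  1.144  0.023  2.067]
t 46.8 from [0.4757 0.1299 0.1531] yaw -104.0 j [ 0.25  0.28 -0.15  1.14  0.02  2.07] F [ 0.9  1.  -0. ] w 0.0855
mm/row 13.7 deg/row 0.40  j6 end ~2.24
tool down axis [-0.012  0.021 -1.   ]
[-0.038, 0.03, -0.049] 0.0035
[-0.037, 0.03, -0.049] 0.0035
[-0.037, 0.03, -0.049] 0.0035
[-0.037, 0.03, -0.05] 0.0035
[-0.036, 0.03, -0.05] 0.0035
-
```

Request:
move_arm --increments '[{"grip": 0,"linear": [-0.038,0.025,-0.049],"twist": 0.0035},{"grip": 0,"linear": [-0.037,0.025,-0.049],"twist": 0.0035},{"grip": 0,"linear": [-0.037,0.025,-0.049],"twist": 0.0035},{"grip": 0,"linear": [-0.037,0.025,-0.05],"twist": 0.0035},{"grip": 0,"linear": [-0.03,0.025,-0.04],"twist": 0.0035}]'

```text
clock: 47.3
eef_pos: [0.4344, 0.1787, 0.1263]
tool_rot: [-0.424, 0.574, -0.556, 0.425]
ft_force: [0.1, -0.2, 0.1]
grip_width: 0.0852
```

```bash
python3 til.py; python3 - <<'E'
from meas import *
bot.camera('wrist')
im,d,K,Rw,t=cam('wrist');print('wrist'); lamps(im,d,K,Rw,t)
im,d,K,Rw,t=cam('top');print('top'); lamps(im,d,K,Rw,t)
E
python3 plan.py .436 .179 .042 -106 2
```

```text
now [0.434 0.179 0.126] yaw -106.2 rad -0.0046 tan 0.0245 [ 0.375  0.261 -0.255  1.06   0.024  2.227]
wrist
rect [263. 202.] 2453 xy 437.4 183.5 size 62 25 longaxis deg 73.3 z 0.074
rect [505. 332.] 236 xy 608.8 5.8 size 27 14 longaxis deg 89.1 z 0.058
top
rect [280. 178.] 158 xy 619.0 -148.9 size 69 43 longaxis deg 71.5 z 0.059
rect [244. 179.] 145 xy 612.9 -39.2 size 67 32 longaxis deg 88.7 z 0.06
rect [178. 238.] 92 xy 431.9 167.8 size 33 26 longaxis deg 75.0 z 0.074
t 47.45 from [0.4346 0.1784 0.1264] yaw -106.1 j [ 0.37  0.26 -0.25  1.06  0.02  2.23] F [ 0.4 -0.3 -1.6] w 0.0854
mm/row 8.4 deg/row 0.01  j6 end ~2.24
tool down axis [-0.014  0.02  -1.   ]
[0.0, 0.042, 0.001] -0.0001
[0.0, 0.042, 0.001] -0.0001
[0.0, 0.042, 0.001] -0.0001
[0.0, 0.042, 0.001] -0.0001
[0.0, 0.042, 0.001] -0.0001
-
[0.0, 0.042, 0.001] -0.0001
[0.0, 0.042, 0.001] -0.0001
[0.0, 0.042, 0.001] -0.0001
[0.0, 0.042, 0.001] -0.0001
[0.0, 0.042, 0.001] -0.0001
-
```

Request:
move_arm --increments '[{"grip": 0,"linear": [-0.001,0.042,0.001],"twist": 0},{"grip": 0,"linear": [0,0.042,0.001],"twist": 0},{"grip": 0,"linear": [0,0.042,0.001],"twist": 0},{"grip": 0,"linear": [0,0.042,0.001],"twist": 0},{"grip": 0,"linear": [0,0.042,0.001],"twist": 0}]'

```text
clock: 47.95
eef_pos: [0.4376, 0.1783, 0.0822]
tool_rot: [-0.423, 0.574, -0.557, 0.426]
ft_force: [0.6, -1.2, 0.1]
grip_width: 0.0856
```

Request:
move_arm --increments '[{"grip": 0,"linear": [0,0.042,0.001],"twist": 0},{"grip": 0,"linear": [0,0.042,0.001],"twist": 0},{"grip": 0,"linear": [0,0.042,0.001],"twist": 0},{"grip": 0,"linear": [0,0.03,0],"twist": 0},{"grip": 0,"linear": [0,0.015,0],"twist": 0}]'

```text
clock: 48.45
eef_pos: [0.4369, 0.1783, 0.0433]
tool_rot: [-0.424, 0.574, -0.557, 0.425]
ft_force: [-1.3, 0.3, 0.6]
grip_width: 0.0855
```

```bash
python3 til.py; python3 plan.py .436 .1795 .042 -106 1
```

```text
now [0.437 0.178 0.043] yaw -106.2 rad -0.0044 tan 0.0233 [ 0.372  0.364 -0.361  0.851  0.023  2.227]
t 48.45 from [0.4369 0.1783 0.0433] yaw -106.2 j [ 0.37  0.36 -0.36  0.85  0.02  2.23] F [-1.3  0.3  0.6] w 0.0855
mm/row 0.4 deg/row 0.05  j6 end ~2.24
tool down axis [-0.013  0.02  -1.   ]
[-0.001, 0.001, -0.001] -0.0004
[-0.001, 0.001, -0.001] -0.0004
[-0.001, 0.001, -0.001] -0.0004
[-0.001, 0.001, -0.001] -0.0004
[-0.001, 0.001, -0.001] -0.0004
-
```

Request:
move_arm --increments '[{"grip": 1,"linear": [-0.004,0.005,0],"twist": 0},{"grip": 1,"linear": [0,0,0],"twist": 0},{"grip": 1,"linear": [0,0,0],"twist": 0},{"grip": 1,"linear": [0,0,0],"twist": 0},{"grip": 1,"linear": [0,0,0],"twist": 0}]'

```text
clock: 48.95
eef_pos: [0.4376, 0.1795, 0.0427]
tool_rot: [-0.423, 0.574, -0.557, 0.425]
ft_force: [0.6, 0.9, -0.5]
grip_width: 0.0252
```

Request:
move_arm --increments '[{"grip": 1,"linear": [0,-0.05,0],"twist": 0},{"grip": 1,"linear": [0,-0.09,0],"twist": 0},{"grip": 1,"linear": [0,-0.09,0],"twist": 0},{"grip": 1,"linear": [0,-0.09,0],"twist": 0},{"grip": 1,"linear": [0,-0.09,0],"twist": 0}]'

```text
clock: 49.45
eef_pos: [0.4358, 0.1765, 0.1269]
tool_rot: [-0.426, 0.574, -0.557, 0.423]
ft_force: [-0.2, 1.1, -1.6]
grip_width: 0.025
```

```bash
python3 til.py; python3 plan.py .6365 .075 .14 0 4
```

```text
now [0.436 0.177 0.127] yaw -106.2 rad -0.0106 tan 0.0232 [ 0.37   0.266 -0.247  1.069  0.023  2.224]
t 49.45 from [0.4358 0.1765 0.1269] yaw -106.2 j [ 0.37  0.27 -0.25  1.07  0.02  2.22] F [-0.2  1.1 -1.6] w 0.025
mm/row 11.3 deg/row 5.31  j6 end ~0.12
tool down axis [-0.019  0.018 -1.   ]
[0.01, -0.005, 0.055] -0.0464
[0.015, -0.005, 0.054] -0.0464
[0.02, -0.005, 0.052] -0.0464
[0.025, -0.005, 0.05] -0.0464
[0.03, -0.005, 0.048] -0.0464
-
[0.034, -0.005, 0.045] -0.0464
[0.038, -0.005, 0.041] -0.0464
[0.042, -0.005, 0.038] -0.0464
[0.045, -0.005, 0.034] -0.0464
[0.048, -0.005, 0.029] -0.0464
-
[0.05, -0.005, 0.025] -0.0464
[0.052, -0.005, 0.02] -0.0464
[0.054, -0.005, 0.015] -0.0464
[0.055, -0.005, 0.01] -0.0464
[0.056, -0.005, 0.005] -0.0464
-
[0.056, -0.005, -0.0] -0.0464
[0.056, -0.005, -0.005] -0.0464
[0.055, -0.005, -0.011] -0.0464
[0.054, -0.005, -0.016] -0.0464
[0.052, -0.005, -0.021] -0.0464
-
```

Request:
move_arm --increments '[{"grip": 1,"linear": [0.01,-0.005,0.055],"twist": -0.046},{"grip": 1,"linear": [0.015,-0.005,0.054],"twist": -0.046},{"grip": 1,"linear": [0.02,-0.005,0.052],"twist": -0.046},{"grip": 1,"linear": [0.025,-0.005,0.05],"twist": -0.046},{"grip": 1,"linear": [0.03,-0.005,0.048],"twist": -0.046}]'

```text
clock: 49.95
eef_pos: [0.4885, 0.152, 0.1384]
tool_rot: [-0.543, 0.456, -0.441, 0.55]
ft_force: [0.2, -0.2, -1.5]
grip_width: 0.0251
```

Request:
move_arm --increments '[{"grip": 1,"linear": [0.034,-0.005,0.045],"twist": -0.046},{"grip": 1,"linear": [0.038,-0.005,0.041],"twist": -0.046},{"grip": 1,"linear": [0.042,-0.005,0.038],"twist": -0.046},{"grip": 1,"linear": [0.045,-0.005,0.034],"twist": -0.046},{"grip": 1,"linear": [0.048,-0.005,0.029],"twist": -0.046}]'

```text
clock: 50.45
eef_pos: [0.5408, 0.126, 0.146]
tool_rot: [-0.632, 0.312, -0.299, 0.643]
ft_force: [1.2, 0.4, -1.0]
grip_width: 0.0248
```

Request:
move_arm --increments '[{"grip": 1,"linear": [0.05,0,0.025],"twist": -0.046},{"grip": 1,"linear": [0.052,0,0.02],"twist": -0.046},{"grip": 1,"linear": [0.054,0,0.015],"twist": -0.046},{"grip": 1,"linear": [0.055,0,0.01],"twist": -0.046},{"grip": 1,"linear": [0.056,0,0.005],"twist": -0.046}]'

```text
clock: 50.95
eef_pos: [0.593, 0.1013, 0.1482]
tool_rot: [-0.685, 0.15, -0.141, 0.698]
ft_force: [-0.4, -0.4, -0.7]
grip_width: 0.0253
```

```bash
python3 til.py; python3 plan.py .635 .075 .13 0 1
```

```text
now [0.593 0.101 0.148] yaw -23.8 rad -0.0059 tan 0.0221 [0.158 0.49  0.151 1.237 0.022 0.573]
t 50.95 from [0.593  0.1013 0.1482] yaw -23.8 j [0.16 0.49 0.15 1.24 0.02 0.57] F [-0.4 -0.4 -0.7] w 0.0253
mm/row 10.5 deg/row 4.75  j6 end ~0.12
tool down axis [-0.01   0.021 -1.   ]
[0.049, 0.017, -0.007] -0.0415
[0.049, 0.017, -0.011] -0.0415
[0.047, 0.017, -0.015] -0.0415
[0.046, 0.017, -0.019] -0.0415
[0.044, 0.017, -0.023] -0.0415
-
```

Request:
move_arm --increments '[{"grip": 1,"linear": [0.047,0.017,-0.007],"twist": -0.041},{"grip": 1,"linear": [0.047,0.017,-0.011],"twist": -0.041},{"grip": 1,"linear": [0.045,0.017,-0.015],"twist": -0.041},{"grip": 1,"linear": [0.044,0.017,-0.019],"twist": -0.041},{"grip": 1,"linear": [0.035,0.01,-0.02],"twist": -0.035}]'

```text
clock: 51.45
eef_pos: [0.6334, 0.0753, 0.1343]
tool_rot: [-0.7, 0.003, 0.003, 0.714]
ft_force: [-0.1, 0.5, -0.9]
grip_width: 0.025
```

Request:
move_arm --increments '[{"grip": 1,"linear": [0,0,0],"twist": 0},{"grip": 1,"linear": [0,0,0],"twist": 0},{"grip": 1,"linear": [0,0,0],"twist": 0},{"grip": 1,"linear": [0,0,0],"twist": 0},{"grip": 1,"linear": [0,0,0],"twist": 0}]'

```text
clock: 51.95
eef_pos: [0.6326, 0.0752, 0.1353]
tool_rot: [-0.7, 0.005, 0.002, 0.714]
ft_force: [0.5, -0.9, -1.9]
grip_width: 0.025
```

```bash
python3 til.py; python3 - <<'E'
from held import *
p,M,o=pose(); a=cam('wrist');held(a,p[2]-.043+.034,p=p[:2])
E
python3 plan.py .636 .075 .083 0 1
```

```text
now [0.633 0.075 0.135] yaw -0.2 rad -0.0073 tan 0.0219 [0.108 0.57  0.249 1.257 0.022 0.112]
disc centre [0.6324 0.0753] n 399 res 0.0018 median z 0.1268
dot [383. 232.] 40 [0.5985 0.0749 0.033 ] depth z 0.034
dot [187. 237.] 48 [ 0.6006 -0.0448  0.033 ] depth z 0.043
dot [387. 273.] 40 [0.5985 0.0756 0.1263] depth z 0.127
dot [245. 308.] 17 [ 0.6469 -0.0141  0.033 ] depth z 0.059
dot [ 42. 310.] 22 [ 0.6472 -0.1441  0.033 ] depth z 0.059
t 52.0 from [0.6326 0.0753 0.1353] yaw -0.2 j [0.11 0.57 0.25 1.26 0.02 0.11] F [ 0.6 -0.8 -1. ] w 0.0253
mm/row 10.5 deg/row 0.04  j6 end ~0.12
tool down axis [-0.01   0.021 -1.   ]
[0.004, 0.052, -0.001] -0.0003
[0.004, 0.052, -0.001] -0.0003
[0.004, 0.052, -0.001] -0.0003
[0.004, 0.052, -0.001] -0.0003
[0.004, 0.052, -0.001] -0.0003
-
```

Request:
move_arm --increments '[{"grip": 1,"linear": [0.005,0.05,-0.001],"twist": 0},{"grip": 1,"linear": [0.005,0.05,-0.001],"twist": 0},{"grip": 1,"linear": [0.005,0.05,-0.001],"twist": 0},{"grip": 1,"linear": [0.004,0.045,-0.001],"twist": 0},{"grip": 1,"linear": [0.004,0.03,-0.001],"twist": 0}]'

```text
clock: 52.5
eef_pos: [0.6368, 0.0756, 0.0868]
tool_rot: [-0.7, 0.005, 0.002, 0.714]
ft_force: [-0.5, 0.1, -1.5]
grip_width: 0.0252
```

```bash
python3 til.py; python3 - <<'E'
from held import *
p,M,o=pose(); a=cam('wrist');held(a,p[2]-.043+.034,p=p[:2])
E
python3 plan.py .6365 .075 .064 0 1
```

```text
now [0.637 0.076 0.087] yaw -0.2 rad -0.0069 tan 0.022 [0.108 0.613 0.192 1.157 0.022 0.111]
disc centre [0.6368 0.0759] n 431 res 0.0018 median z 0.0782
dot [383. 241.] 66 [0.5987 0.0749 0.033 ] depth z 0.034
dot [138. 247.] 78 [ 0.601 -0.046  0.033] depth z 0.043
dot [387. 273.] 42 [0.6027 0.076  0.0778] depth z 0.078
dot [210. 336.] 28 [ 0.6489 -0.0167  0.033 ] depth z 0.059
t 52.55 from [0.6362 0.0755 0.0855] yaw -0.2 j [0.11 0.61 0.19 1.16 0.02 0.11] F [ 0.4  0.4 -2.6] w 0.0251
mm/row 4.3 deg/row 0.04  j6 end ~0.12
tool down axis [-0.011  0.021 -1.   ]
[0.001, 0.022, -0.001] -0.0003
[0.001, 0.022, -0.001] -0.0003
[0.001, 0.022, -0.001] -0.0003
[0.001, 0.022, -0.001] -0.0003
[0.001, 0.022, -0.001] -0.0003
-
```

Request:
move_arm --increments '[{"grip": 1,"linear": [0.001,0.022,-0.002],"twist": 0},{"grip": 1,"linear": [0.001,0.022,-0.002],"twist": 0},{"grip": 1,"linear": [0.001,0.022,-0.001],"twist": 0},{"grip": 1,"linear": [0.001,0.02,0],"twist": 0},{"grip": 1,"linear": [0.001,0.02,0],"twist": 0}]'

```text
clock: 53.05
eef_pos: [0.6377, 0.0748, 0.063]
tool_rot: [-0.7, 0.005, 0.002, 0.714]
ft_force: [0.2, -0.4, 0.3]
grip_width: 0.025
```

Request:
move_arm --increments '[{"grip": 1,"linear": [0,0.015,0],"twist": 0},{"grip": 1,"linear": [0,0.015,0],"twist": 0},{"grip": 1,"linear": [0,0.015,0],"twist": 0},{"grip": 1,"linear": [0,0.015,0],"twist": 0},{"grip": 1,"linear": [0,0.015,0],"twist": 0}]'

```text
clock: 53.55
eef_pos: [0.6381, 0.0751, 0.0574]
tool_rot: [-0.7, 0.003, 0.0, 0.714]
ft_force: [-4.6, -1.2, 11.6]
grip_width: 0.0252
```

Seated (z 0.0574, 12 N). Turn to the stop.

Request:
move_arm --increments '[{"grip": 1,"linear": [0,0,0],"twist": 0.06},{"grip": 1,"linear": [0,0.003,0],"twist": 0.06},{"grip": 1,"linear": [0,0.003,0],"twist": 0.06},{"grip": 1,"linear": [0,0.003,0],"twist": 0.06},{"grip": 1,"linear": [0,0.003,0],"twist": 0.06}]'

```text
clock: 54.05
eef_pos: [0.6392, 0.0754, 0.058]
tool_rot: [-0.665, 0.22, -0.216, 0.68]
ft_force: [-0.5, -0.4, -0.9]
grip_width: 0.025
```

Request:
move_arm --increments '[{"grip": 1,"linear": [0,0.003,0],"twist": 0.06},{"grip": 1,"linear": [0,0.003,0],"twist": 0.06},{"grip": 1,"linear": [0,0.003,0],"twist": 0.06},{"grip": 1,"linear": [0,0.003,0],"twist": 0.06},{"grip": 1,"linear": [0,0.003,0],"twist": 0.06}]'

```text
clock: 54.55
eef_pos: [0.6393, 0.0746, 0.0573]
tool_rot: [-0.567, 0.418, -0.411, 0.579]
ft_force: [-0.4, -0.4, 2.2]
grip_width: 0.0251
```

Request:
move_arm --increments '[{"grip": 1,"linear": [0,0.003,0],"twist": 0.05},{"grip": 1,"linear": [0,0.003,0],"twist": 0.05},{"grip": 1,"linear": [0,0.003,0],"twist": 0.04},{"grip": 1,"linear": [0,0.003,0],"twist": 0.03},{"grip": 1,"linear": [0,0,0],"twist": 0.03}]'

```text
clock: 55.05
eef_pos: [0.6363, 0.0755, 0.0575]
tool_rot: [-0.472, 0.528, -0.517, 0.48]
ft_force: [1.6, -0.9, -6.2]
grip_width: 0.0253
```

```bash
python3 til.py; python3 -c "
from h import *
print(np.round(bot.get_obs()['ft_torque'],2))"
```

```text
now [0.636 0.075 0.057] yaw -95.3 rad 0.0002 tan 0.0197 [0.109 0.632 0.143 1.083 0.02  1.773]
[-0.39 -0.53  1.87]
```

Request:
move_arm --increments '[{"grip": 1,"linear": [0,-0.03,0],"twist": 0},{"grip": 1,"linear": [0,-0.03,0],"twist": 0},{"grip": 1,"linear": [0,-0.03,0],"twist": 0},{"grip": 1,"linear": [0,-0.03,0],"twist": 0},{"grip": 1,"linear": [0,-0.03,0],"twist": 0}]'

```text
clock: 55.55
eef_pos: [0.6358, 0.0755, 0.071]
tool_rot: [-0.479, 0.526, -0.512, 0.481]
ft_force: [13.9, 1.3, -38.8]
grip_width: 0.0254
```

Request:
move_arm --increments '[{"grip": 1,"linear": [0,0,0],"twist": 0},{"grip": 1,"linear": [0,0,0],"twist": 0},{"grip": 0,"linear": [0,0,0],"twist": 0},{"grip": 0,"linear": [0,0,0],"twist": 0},{"grip": 0,"linear": [0,0,0],"twist": 0}]'

```text
clock: 56.05
eef_pos: [0.6368, 0.0755, 0.0741]
tool_rot: [-0.477, 0.527, -0.513, 0.481]
ft_force: [-0.3, 0.4, 0.5]
grip_width: 0.0682
```

Request:
move_arm --increments '[{"grip": 0,"linear": [0,0,0],"twist": 0},{"grip": 0,"linear": [0,-0.1,0],"twist": 0},{"grip": 0,"linear": [0,-0.1,0],"twist": 0},{"grip": 0,"linear": [0,-0.1,0],"twist": 0},{"grip": 0,"linear": [0,-0.1,0],"twist": 0}]'

```text
clock: 56.55
eef_pos: [0.6353, 0.0735, 0.1567]
tool_rot: [-0.477, 0.529, -0.513, 0.479]
ft_force: [0.1, 0.3, 0.2]
grip_width: 0.0853
```

```bash
python3 til.py; python3 - <<'E'
from meas import *
im,d,K,Rw,t=cam('wrist');print('wrist'); lamps(im,d,K,Rw,t,base=.025)
E
python3 plan.py .47 .25 .19 -78 4
```

```text
now [0.635 0.073 0.157] yaw -94.9 rad -0.0112 tan 0.0194 [0.106 0.566 0.299 1.315 0.019 1.762]
wrist
rect [259. 198.] 2287 xy 636.0 79.3 size 61 25 longaxis deg 88.3 z 0.098
rect [269. 303.] 1261 xy 636.5 -20.2 size 52 25 longaxis deg 86.7 z 0.098
t 56.6 from [0.6374 0.0737 0.1611] yaw -94.9 j [0.11 0.56 0.3  1.32 0.02 1.76] F [ 1.5 -0.7  3.2] w 0.0855
mm/row 12.2 deg/row 0.84  j6 end ~1.85
tool down axis [-0.007  0.019 -1.   ]
[-0.04, -0.006, -0.046] -0.0074
[-0.041, -0.006, -0.045] -0.0074
[-0.042, -0.006, -0.044] -0.0074
[-0.042, -0.006, -0.044] -0.0074
[-0.043, -0.006, -0.043] -0.0074
-
[-0.044, -0.006, -0.042] -0.0074
[-0.044, -0.006, -0.042] -0.0074
[-0.045, -0.006, -0.041] -0.0074
[-0.046, -0.006, -0.04] -0.0074
[-0.046, -0.006, -0.04] -0.0074
-
[-0.047, -0.006, -0.039] -0.0074
[-0.047, -0.006, -0.038] -0.0074
[-0.048, -0.006, -0.038] -0.0074
[-0.048, -0.006, -0.037] -0.0074
[-0.049, -0.006, -0.036] -0.0074
-
[-0.049, -0.006, -0.036] -0.0074
[-0.05, -0.006, -0.035] -0.0074
[-0.051, -0.006, -0.034] -0.0074
[-0.051, -0.006, -0.033] -0.0074
[-0.051, -0.006, -0.033] -0.0074
-
```

```bash
python3 plan.py .4255 .321 .17 -78 3
```

```text
t 56.6 from [0.6374 0.0737 0.1611] yaw -94.9 j [0.11 0.56 0.3  1.32 0.02 1.76] F [ 1.5 -0.7  3.2] w 0.0855
mm/row 21.7 deg/row 1.13  j6 end ~2.01
tool down axis [-0.007  0.019 -1.   ]
[-0.076, -0.001, -0.077] -0.0098
[-0.078, -0.001, -0.076] -0.0098
[-0.079, -0.001, -0.074] -0.0098
[-0.081, -0.001, -0.073] -0.0098
[-0.082, -0.001, -0.071] -0.0098
-
[-0.083, -0.001, -0.07] -0.0098
[-0.085, -0.001, -0.068] -0.0098
[-0.086, -0.001, -0.066] -0.0098
[-0.087, -0.001, -0.065] -0.0098
[-0.089, -0.001, -0.063] -0.0098
-
[-0.09, -0.001, -0.061] -0.0098
[-0.091, -0.001, -0.059] -0.0098
[-0.092, -0.001, -0.057] -0.0098
[-0.093, -0.001, -0.056] -0.0098
[-0.094, -0.001, -0.054] -0.0098
-
```

Request:
move_arm --increments '[{"grip": 1,"linear": [-0.076,0,-0.077],"twist": -0.01},{"grip": 1,"linear": [-0.078,0,-0.076],"twist": -0.01},{"grip": 1,"linear": [-0.079,0,-0.074],"twist": -0.01},{"grip": 1,"linear": [-0.081,0,-0.073],"twist": -0.01},{"grip": 1,"linear": [-0.082,0,-0.071],"twist": -0.01}]'

```text
clock: 57.1
eef_pos: [0.5684, 0.1561, 0.1666]
tool_rot: [-0.496, 0.501, -0.493, 0.509]
ft_force: [-0.1, 1.0, 0.7]
grip_width: 0.0122
```

Request:
move_arm --increments '[{"grip": 1,"linear": [-0.083,0,-0.07],"twist": -0.01},{"grip": 1,"linear": [-0.085,0,-0.068],"twist": -0.01},{"grip": 1,"linear": [-0.086,0,-0.066],"twist": -0.01},{"grip": 1,"linear": [-0.087,0,-0.065],"twist": -0.01},{"grip": 1,"linear": [-0.089,0,-0.063],"twist": -0.01}]'

```text
clock: 57.6
eef_pos: [0.4943, 0.2416, 0.1691]
tool_rot: [-0.52, 0.475, -0.468, 0.535]
ft_force: [0.2, 0.6, 0.0]
grip_width: 0.0002
```

Request:
move_arm --increments '[{"grip": 1,"linear": [-0.088,0,-0.061],"twist": -0.01},{"grip": 1,"linear": [-0.088,0,-0.059],"twist": -0.01},{"grip": 1,"linear": [-0.088,0,-0.057],"twist": -0.01},{"grip": 1,"linear": [-0.088,0,-0.056],"twist": -0.01},{"grip": 1,"linear": [-0.08,0,-0.054],"twist": -0.01}]'

```text
clock: 58.1
eef_pos: [0.421, 0.3215, 0.1715]
tool_rot: [-0.541, 0.446, -0.441, 0.56]
ft_force: [0.2, -0.5, -0.5]
grip_width: -0.0
```

```bash
python3 til.py; python3 - <<'E'
from meas import *
im,d,K,Rw,t=cam('top'); cv2.imwrite('pics/t6.png',cv2.resize(im,(800,600))); print('black');lamps(im,d,K,Rw,t,base=.005,black=True); print('white'); lamps(im,d,K,Rw,t,base=.025)
E
python3 ball.py; python3 plan.py .4255 .321 .075 -78 1
```

```text
now [0.421 0.321 0.172] yaw -77.7 rad 0.023 tan 0.0137 [ 0.644  0.314 -0.054  1.179  0.014  2.001]
black
rect [352. 235.] 180 xy 431.3 -365.8 size 58 29 longaxis deg 0.8 z 0.079
white
rect [353. 178.] 210 xy 604.3 -380.6 size 82 69 longaxis deg 39.6 z 0.091
rect [244. 170.] 151 xy 632.9 -39.1 size 56 25 longaxis deg 88.7 z 0.098
rect [281. 170.] 152 xy 633.9 -153.9 size 56 25 longaxis deg 88.0 z 0.098
rect [207. 171.] 150 xy 632.9 75.7 size 56 26 longaxis deg -90.0 z 0.098
ball 49 [0.47  0.332 0.092] [0.469 0.328 0.102] [0.469 0.328 0.102]
[0.4202 0.3222 0.1716] [ 0.6  0.8 -0.1]
t 58.2 from [0.4202 0.3222 0.1716] yaw -77.6 j [ 0.65  0.31 -0.05  1.18  0.01  2.  ] F [ 0.6  0.8 -0.1] w 0.0
mm/row 19.4 deg/row 0.08  j6 end ~2.01
tool down axis [ 0.009  0.025 -1.   ]
[0.004, 0.097, 0.004] 0.0007
[0.004, 0.097, 0.004] 0.0007
[0.004, 0.097, 0.004] 0.0007
[0.004, 0.097, 0.004] 0.0007
[0.004, 0.097, 0.004] 0.0007
-
```

View pics/t6.png

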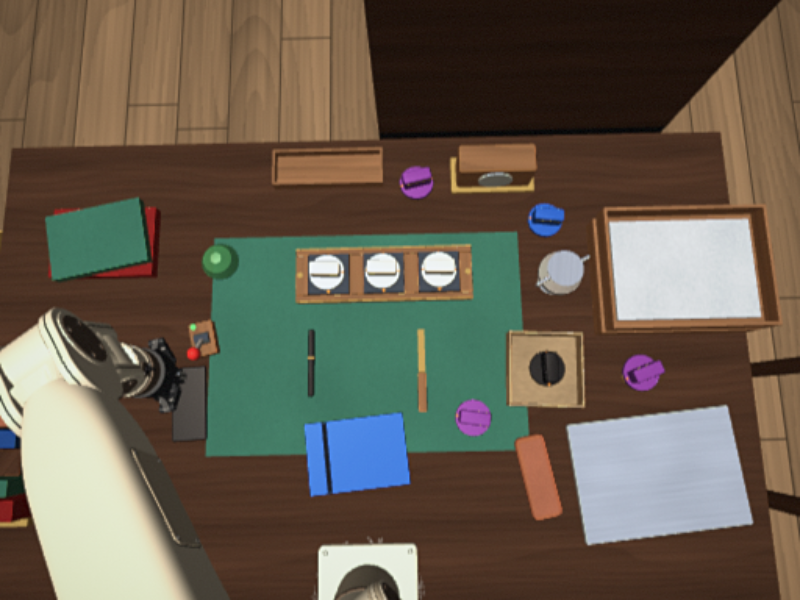

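Request:
move_arm --increments '[{"grip": 1,"linear": [0,0.095,0],"twist": 0},{"grip": 1,"linear": [0,0.095,0],"twist": 0},{"grip": 1,"linear": [0,0.095,0],"twist": 0},{"grip": 1,"linear": [0,0.09,0],"twist": 0},{"grip": 1,"linear": [0,0.06,0],"twist": 0}]'

```text
clock: 58.7
eef_pos: [0.4252, 0.3247, 0.0857]
tool_rot: [-0.538, 0.445, -0.442, 0.563]
ft_force: [-0.1, -0.2, 0.2]
grip_width: -0.0001
```

```bash
python3 til.py; python3 plan.py .49 .335 .075 -78 1
```

```text
now [0.425 0.325 0.086] yaw -77.8 rad 0.0334 tan 0.0122 [ 0.645  0.392 -0.183  0.962  0.012  2.003]
t 58.7 from [0.4252 0.3247 0.0857] yaw -77.8 j [ 0.65  0.39 -0.18  0.96  0.01  2.  ] F [-0.1 -0.2  0.2] w -0.0001
mm/row 13.3 deg/row 0.05  j6 end ~1.96
tool down axis [ 0.019  0.03  -0.999]
[0.004, 0.012, 0.065] 0.0004
[0.004, 0.012, 0.065] 0.0004
[0.004, 0.012, 0.065] 0.0004
[0.004, 0.012, 0.065] 0.0004
[0.004, 0.012, 0.065] 0.0004
-
```

Request:
move_arm --increments '[{"grip": 1,"linear": [0.004,0.012,0.065],"twist": 0},{"grip": 1,"linear": [0.004,0.012,0.065],"twist": 0},{"grip": 1,"linear": [0.004,0.012,0.065],"twist": 0},{"grip": 1,"linear": [0.004,0.01,0.065],"twist": 0},{"grip": 1,"linear": [0.004,0.01,0.06],"twist": 0}]'

```text
clock: 59.2
eef_pos: [0.4941, 0.3332, 0.0764]
tool_rot: [-0.537, 0.446, -0.443, 0.562]
ft_force: [-2.3, -0.8, 0.9]
grip_width: 0.0004
```

```bash
python3 ball.py; python3 plan.py .518 .341 .075 -78 1
```

```text
ball 1 [0.52  0.334 0.092] [0.519 0.33  0.102] [0.518 0.329 0.105]
[0.4966 0.3336 0.0765] [2.4 0.9 0.9]
t 59.25 from [0.4966 0.3336 0.0765] yaw -78.0 j [ 0.58  0.51 -0.01  1.01  0.01  1.95] F [2.4 0.9 0.9] w 0.0001
mm/row 4.5 deg/row 0.00  j6 end ~1.94
tool down axis [ 0.021  0.031 -0.999]
[-0.003, 0.002, 0.022] 0.0
[-0.003, 0.002, 0.022] 0.0
[-0.003, 0.002, 0.022] 0.0
[-0.003, 0.002, 0.022] 0.0
[-0.003, 0.002, 0.022] 0.0
-
```

Request:
move_arm --increments '[{"grip": 1,"linear": [-0.002,0,0.035],"twist": 0},{"grip": 1,"linear": [-0.002,0,0.035],"twist": 0},{"grip": 1,"linear": [-0.002,0,0.025],"twist": 0},{"grip": 1,"linear": [0,0,0.02],"twist": 0},{"grip": 1,"linear": [0,0,0.02],"twist": 0}]'

```text
clock: 59.75
eef_pos: [0.5211, 0.3391, 0.0773]
tool_rot: [-0.539, 0.449, -0.442, 0.56]
ft_force: [-15.8, -3.9, 10.8]
grip_width: -0.0002
```

Request:
move_arm --increments '[{"grip": 1,"linear": [0,0,-0.1],"twist": 0},{"grip": 1,"linear": [0,0,-0.12],"twist": 0},{"grip": 1,"linear": [0,-0.15,0],"twist": 0},{"grip": 1,"linear": [0,-0.2,0],"twist": 0},{"grip": 1,"linear": [0,-0.2,-0.1],"twist": 0}]'

```text
clock: 60.25
eef_pos: [0.4519, 0.3195, 0.1816]
tool_rot: [-0.545, 0.45, -0.44, 0.554]
ft_force: [0.2, 0.8, -0.2]
grip_width: 0.0001
```

Request:
move_arm --increments '[{"grip": 1,"linear": [0,-0.1,-0.15],"twist": 0},{"grip": 1,"linear": [0,0,-0.15],"twist": 0},{"grip": 1,"linear": [0,0,-0.15],"twist": 0},{"grip": 1,"linear": [0,0,0],"twist": 0},{"grip": 1,"linear": [0,0,0],"twist": 0}]'

```text
clock: 60.75
eef_pos: [0.365, 0.3032, 0.2125]
tool_rot: [-0.537, 0.447, -0.442, 0.562]
ft_force: [0.9, -0.2, 0.4]
grip_width: -0.0001
```

```bash
python3 ball.py; python3 - <<'E'
from meas import *
im,d,K,Rw,t=cam('top'); print('black');lamps(im,d,K,Rw,t,base=.005,black=True); print('white'); lamps(im,d,K,Rw,t,base=.025)
im2=cam('scene')[0]; a=cv2.resize(im[185:245,95:155],(400,400),interpolation=3); b=cv2.resize(im2[190:260,190:400],(800,267),interpolation=3); c=np.zeros((400,400,3),np.uint8); c[:]=cv2.resize(im2[195:245,385:435],(400,400),interpolation=3)
cv2.imwrite('pics/fin.png',cv2.resize(cv2.vconcat([cv2.hconcat([a,c]),b]),(720,600)))
E
```

```text
ball 47 [0.546 0.349 0.092] [0.544 0.345 0.102] [0.544 0.345 0.102]
[0.365  0.3032 0.2124] [-1.1 -0.3 -0.4]
black
rect [352. 235.] 178 xy 431.3 -365.9 size 58 29 longaxis deg 0.8 z 0.079
white
rect [353. 178.] 212 xy 604.4 -380.5 size 83 69 longaxis deg 39.6 z 0.091
rect [244. 170.] 148 xy 632.9 -39.1 size 56 25 longaxis deg 88.7 z 0.098
rect [281. 170.] 153 xy 633.9 -153.9 size 56 25 longaxis deg 88.0 z 0.099
rect [207. 171.] 149 xy 632.9 75.7 size 56 26 longaxis deg -90.0 z 0.099
```

View pics/fin.png

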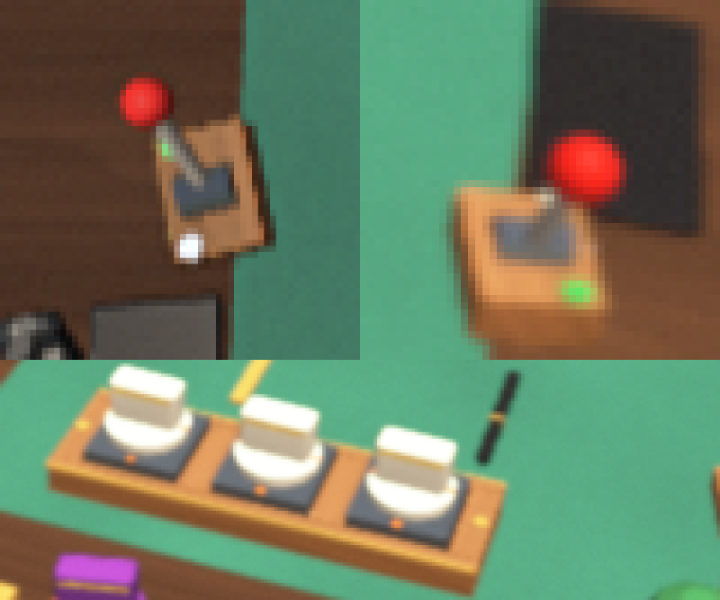

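The picture shows the lever over the green dot and all three white lamps turned, on raised collars. The ball is at (0.545, 0.348), where it started.

```bash
python3 -c "
from workcell import bot
print(bot.job_done())"
```

```text
the job is handed in; nothing more can be done
None
```

I finished the job in the order you asked and handed it in at about 61 s of the 210 s; the hand-in gives no verdict.

- **Supply off:** I pushed the lever to the white dot first. The ball measured (0.470, 0.331), which is the off end.
- **Old lamp:** It was turned anticlockwise, lifted out and put down in the tray, where it stands upright with its top at 0.079 m.
- **White lamps:** All three were there. Each was pressed home at about 11 N, turned to the stop (about 2 N m), and pulled up at about 40 N until the collar stopped. They went into socket 3, socket 2 and socket 1, in that order. Their tops now measure 0.098–0.099 m, which matches a collar raised 10 mm.
- **Supply on:** The lever was pushed to its stop at the green dot, and the ball is back at its starting position of (0.545, 0.348). The arm is clear and touching nothing.

- **Knocked lamp:** One white lamp was knocked a few centimetres aside during the run, so I found it again before gripping it.
- **Tool tilt:** The tool tilted up to about 6° while empty, so I brought it back to about 1° before gripping any white lamp.
- **Close-up camera:** It disagreed with the top camera by about 4 mm, so I corrected for that during the fits.
- **Not measured:** I did not measure the pen, letter opener, phone, urn or paperweight at the end. They look unmoved in the last pictures that show them.

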